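# Clear the boiling ring, fill the saucepan by scoop and slide it onto the heat

## Robot

A 6-joint arm with a two-finger parallel gripper is mounted at the origin on the work surface. World frame = base frame: x ahead of the robot, y to its left, z up, the work surface at z = 0. Lengths are in mm, angles in rad, forces in N, time in s.
With the tool pointing down it reaches from about 400 to 925 mm from the base axis. Payload 12.5 kg.
Tool frame: the origin (TCP) lies at the very end of the fingers, on their centre line; the grasp point (between the pads) lies 19 mm behind it; z points along the fingers, y is the line along which they close (so a half turn about z gives the same grasp; the last joint's range is limited). The gripper opens to 95 mm and grips with 3 to 60 N. Pads are 20 mm wide; open, the fingers measure 119 mm over their backs; the gripper's body (75 mm by 180 mm) begins 59 mm behind the grasp point.
Start: joints at [1.025, 0.491, 1.559, -0, 1.092, -0.106], TCP at [266.086, 565.549, 214.661] pointing down, gripper open.
Joint ranges: [-3.1, 3.1], [-0.84, 2.19], [0.05, 2.79], [-1.13, 4.28], [0.06, 2.93], [-2.69, 2.69]. Speed limits (rad/s): [2.22, 2.22, 2.79, 3.14, 3.14, 3.14].

## Interface

Orientations are given as [roll, pitch, yaw] about the fixed x, y, z axes, in that order (R = Rz(yaw) Ry(pitch) Rx(roll)).
In Python, from cell import * gives the robot as it stands.
- The arm moves only by the tool jog_arm, never from a script. Its argument "targets" is a list of rows, each an object with "turn": the turn, a rotation vector about the world's x, y, z in degrees, a list of three; "slide": the shift along the world's x, y, z in mm, a list of three; "claw": the opening in per cent of the stroke, from 0 (shut) to 100 (fully open). In form: [{"turn": [wx, wy, wz], "slide": [x, y, z], "claw": claw}, ...]. A call has 1 to 5 rows; each row shifts and turns the commanded pose from where the row before left it; what a row does not reach is not made up. A row lasts 1/8 s, in which the tool goes at most 62.5 mm and 10.7 degrees, less where a joint would pass 70% of its speed; a pose out of reach is approached as far as the arm can. A call with a gripper value outside its range is refused whole. The fingers move at their own pace and stop on an object; the grip force is fixed at half the most. Time passes only in rows, so rows that do not move let the fingers close. It gives the time, the measured TCP pose, the force, the opening and the grip force at its end, in the units of the state.
- state(): the state, without advancing time (a new reading comes with each control period).
- read_camera(name): name is "scene" or "side" or "wrist"; returns a dict with "frame" (420x560x3 uint8, blue, green, red), "mtx" (3x3 intrinsics, pixels), "R" (3x3) and "t" (3): a world point X has camera coordinates R X + t. Camera axes: x right, y down, z forward; pixel columns grow to the right and rows downward; lengths in mm; the calibration is good to about 2 mm. The wrist camera is an equidistant fisheye: a pixel r from the principal point sees the ray r / f radians off the axis. A picture is of the moment at which its call begins. There is no depth.
- job_done(): hands the job in; it is judged then, once.
Trained networks look in the newest picture that a camera, given by its name, has taken for a name from the list of things; names that differ only in an ending like _2 or _b are one class to them, and where a whole thing is asked for, a point or a joint stands for the part that bears it (a point fixed in the world has none). Each returns a list of dicts, best first, with "conf" (0 to 1); they miss things now and then, are a little off and sometimes report something else, mostly with a low value. They report only what shows in the picture. A call takes as long as a camera call.
- look_for(query, camera): "xy" ([column, row] in pixels, amid what is visible of it).
The state is a dict: "t": time; "joints": joint angles; "qvel": joint speeds; "tau": joint torques, N m; "eef_pos": TCP position; "tcp_rot": TCP orientation; "ft_force": force on the tool from outside, world axes, zero at the start; "moment": the same for the moment, N m; "opening": opening from 0.0 (shut) to 1.0 (fully open); "grip_force": force on a finger pad.
Only numpy, scipy, OpenCV 4.12 (cv2) and the standard library are available. Lean on these libraries where they do the work, as an engineer would, in place of code of your own. Each camera call takes 0.05 s, during which the arm holds its last target. There are 200 camera calls.

## Task

Slide the empty skillet off the red boiling ring onto the white resting ring; then, using the blue scoop and never touching the food with the fingers, transfer every frozen orange chunk from the tray into the saucepan, and only then slide the filled saucepan onto the red ring. Centre each pan on its ring, slide the pans without ever lifting them off the hob, and finish with the scoop standing back on its green mat. Leave the other things on the table where they are.

Things in the scene. Friction and masses are not known exactly. Their poses are not given: they have to be found in the camera images.
- hob: black flat three-ring hob plate fixed on the table, 220 x 640 mm, its flat top 20 mm above the table; origin at the centre of its underside; y runs along the row of three ring marks, x points away from the robot
- boil_mark: red double ring printed on the hob, 200 mm across: the boiling position, always the middle one of the row; origin at its centre on the hob's top; neighbouring mark centres are 200 mm apart
- rest_mark: white double ring printed on the hob, 200 mm across: the resting position, at one end of the row (either end); origin at its centre
- start_mark: blue double ring printed on the hob, 200 mm across, at the other end of the row: where the saucepan stands at first; origin at its centre
- saucepan_center (a point): centre of the steel saucepan, half-way up (45 mm above its underside). The pan is 160 mm across, 90 mm high, wall 4 mm, inner floor 5 mm up, about 0.6 kg; own z up, own -x points along the handle
- saucepan_grip (a point): centre of the saucepan's straight black handle, 145 mm from the pan's axis along its -x and 70 mm above its underside; the handle is a level bar 130 mm long (77 to 207 mm from the axis), 20 mm wide, 16 mm high; it points roughly towards the robot at first
- skillet_center (a point): centre of the empty aluminium skillet, half-way up (22.5 mm above its underside). 166 mm across at the rim, 45 mm high, about 0.6 kg; own z up, own -x points along the handle
- skillet_grip (a point): centre of the skillet's straight brown wooden handle, 150 mm from the pan's axis along its -x and 42 mm above its underside; a level bar 140 mm long (79 to 219 mm from the axis), 20 mm wide, 16 mm high; it points roughly towards the robot at first
- tray: fixed open steel tray of frozen chunks; its flat inner floor 280 mm long (its x) by 102 mm wide (its y), walls 4 mm thick and 50 mm high, upright along the sides, the two end walls leaning outwards by 26 degrees, inner floor 3 mm above the table; origin at the centre of its underside. The chunks start lying flat in the half towards its +x end, its -x half is empty
- mat: green scoop mat fixed on the table, 170 x 104 x 3 mm; origin at the centre of its underside; beside the tray (either side)
- scoop_center (a point): middle of the blue hand scoop, 22.5 mm above its underside. Flat floor 84 mm long (its x) by 88 mm wide (its y), 1.8 mm thick, open at the front (+x, lip) and above, side walls 34 mm high (they end 14 mm short of the lip), back wall 45 mm high at -x; the lip is the floor's front edge, 42 mm ahead of this point; it stands by itself on its flat underside, z up; 160 g
- scoop_grip (a point): grip point on the scoop's white upright handle, 49 mm behind scoop_center (its -x) and 105 mm above its underside. The handle is a flat plate standing straight up just behind the scoop's back wall, 14 mm thick along the scoop's x, 44 mm wide along its y, top 125 mm above the underside
- chunk0_c (a point): centre of a frozen orange chunk, a stubby round puck 40 mm across and 30 mm high with broad bevels all round (11 mm in, 8 mm up; flat faces 18 mm across), own z along its axis, frosted and slippery (friction about 0.3), 35 g (chunks vary in number, 4 to 6: some are absent)
- chunk1_c (a point): centre of a frozen orange chunk, a stubby round puck 40 mm across and 30 mm high with broad bevels all round (11 mm in, 8 mm up; flat faces 18 mm across), own z along its axis, frosted and slippery (friction about 0.3), 35 g (chunks vary in number, 4 to 6: some are absent)
- chunk2_c (a point): centre of a frozen orange chunk, a stubby round puck 40 mm across and 30 mm high with broad bevels all round (11 mm in, 8 mm up; flat faces 18 mm across), own z along its axis, frosted and slippery (friction about 0.3), 35 g (chunks vary in number, 4 to 6: some are absent)
- chunk3_c (a point): centre of a frozen orange chunk, a stubby round puck 40 mm across and 30 mm high with broad bevels all round (11 mm in, 8 mm up; flat faces 18 mm across), own z along its axis, frosted and slippery (friction about 0.3), 35 g (chunks vary in number, 4 to 6: some are absent)
- chunk4_c (a point): centre of a frozen orange chunk, a stubby round puck 40 mm across and 30 mm high with broad bevels all round (11 mm in, 8 mm up; flat faces 18 mm across), own z along its axis, frosted and slippery (friction about 0.3), 35 g (chunks vary in number, 4 to 6: some are absent)
- chunk5_c (a point): centre of a frozen orange chunk, a stubby round puck 40 mm across and 30 mm high with broad bevels all round (11 mm in, 8 mm up; flat faces 18 mm across), own z along its axis, frosted and slippery (friction about 0.3), 35 g (chunks vary in number, 4 to 6: some are absent)
- spray: bystander: green squeeze bottle, 60 mm across, 110 mm high; origin at the centre of its underside
- salt_jar: bystander: white jar with wooden lid, 64 mm across, 80 mm high; origin at the centre of its underside
- bowl: bystander: blue bowl, 120 mm across, 50 mm high; origin at the centre of its underside
- mug: bystander: white mug, 76 mm across, 85 mm high; origin at the centre of its underside
- oil_can: bystander: yellow can, 72 mm across, 110 mm high; origin at the centre of its underside
- sauce: bystander: red sauce bottle, 56 mm across, 120 mm high; origin at the centre of its underside

How it is judged (in metres and radians):
On the way, in this order (a step that is already met when the one before it is completed fails the run):
1. the skillet is slid onto the white resting ring (centre within 22 mm) (horizontal distance between skillet_center and rest_mark below 0.022 m), for 0.2 s.
2. every chunk lies in the saucepan (horizontal distance between each of chunk0_c, chunk1_c, chunk2_c, chunk3_c, chunk4_c, chunk5_c and saucepan_center below 0.078 m and z of chunk0_c in the frame of saucepan_center between -0.045 and 0.04 m and z of chunk1_c in the frame of saucepan_center between -0.045 and 0.04 m and z of chunk2_c in the frame of saucepan_center between -0.045 and 0.04 m and z of chunk3_c in the frame of saucepan_center between -0.045 and 0.04 m and z of chunk4_c in the frame of saucepan_center between -0.045 and 0.04 m and z of chunk5_c in the frame of saucepan_center between -0.045 and 0.04 m), for 0.2 s.
3. the filled saucepan is slid onto the red boiling ring (centre within 22 mm) (all of step 2 and horizontal distance between saucepan_center and boil_mark below 0.022 m), for 0.2 s.
At the end, for the whole second after the job is handed in: the skillet stands within 22 mm of the centre of the white ring and the saucepan within 22 mm of the centre of the red ring, both upright on the hob; every chunk is inside the saucepan; the scoop stands upright on the green mat, its middle within 35 mm of the mat's centre (all of step 3 and horizontal distance between skillet_center and rest_mark below 0.022 m and angle between each of saucepan_center, skillet_center's own z axis and vertical below 0.08 rad and horizontal distance between scoop_center and mat below 0.035 m and angle between scoop_center's own z axis and vertical below 0.1 rad and height (world z) of scoop_center below 0.032 m); the robot touches nothing.
It fails at once if a pan is lifted off the hob (more than 12 mm) instead of slid (height (world z) of saucepan_center above 0.077 m or height (world z) of skillet_center above 0.0545 m).
It fails at once if the fingers touch a frozen chunk (contact force between any of chunk0, chunk1, chunk2, chunk3, chunk4, chunk5 and the fingers above 0.5 N).
It fails at once if a bystander is pushed more than 30 mm or knocked over (distance of any of spray, salt_jar, bowl, mug, oil_can, sauce from where it was at the start of the episode above 0.03 m).
Of chunk0, chunk1, chunk2, chunk3, chunk4, chunk5 only 4 to 6 are there at a start; the rules pass over those that are not, and their reading is None.
At some moment in a run one of saucepan, skillet may be knocked a few centimetres aside while the robot is not near it.
It also fails if it takes over 210 s, if anything falls off the work surface, if the arm or the gripper's body presses on something with over 40 N, if the wrist force passes 120 N, or if a joint passes its speed limit or range.

## Working session

There is one attempt and no reset: what is moved stays moved. The work goes in short steps, Python scripts to look and compute and a tool call to move; the robot and the scene stay as the last step left them, time stands still between calls to the robot, and variables do not carry over. Pictures are saved under pics/ and viewed, at most 14 in all, crops included, and the job is handed in when it is done.

Besides the shell and the picture viewer there is one more tool, called after ">>>" as name([rows], argument=value, ...), one row to a line, values as JSON. jog_arm: Moves the arm, as the interface text tells. Its arguments: {"type":"object","properties":{"targets":{"type":"array","items":{"type":"object","properties":{"turn":{"type":"array","items":{"type":"number"}},"slide":{"type":"array","items":{"type":"number"}},"claw":{"type":"number"}}}}},"required":["targets"]}

```bash
ls; mkdir -p pics; python3 - <<'E'
from cell import *
import cv2
print(state())
for c in ["scene","side"]:
    d=read_camera(c); cv2.imwrite(f"pics/{c}0.png",d["frame"]); print(c,d["mtx"],d["R"],d["t"])
    for q in ["saucepan_center","saucepan_grip","skillet_center","skillet_grip","hob","boil_mark","rest_mark","start_mark","tray","mat","scoop_center","scoop_grip","chunk0_c","spray","salt_jar","bowl","mug","oil_can","sauce"]:
        print(q,[(np_.get("xy") if 0 else [round(float(v)) for v in np_["xy"]],round(np_["conf"],2)) for np_ in look_for(q,c)][:7])
E
```

```text
pics
{'t': 0.0, 'joints': array([ 1.02542555e+00,  4.91599200e-01,  1.55944102e+00,  3.08100142e-05,
        1.09171204e+00, -1.05584185e-01]), 'qvel': array([ 5.30074633e-04, -2.44225812e-05,  2.70021584e-04,  2.05920213e-04,
        6.06907695e-04,  9.21639544e-04]), 'tau': array([ 6.98814110e-04, -6.12631559e+01, -2.58184183e+01,  6.92872563e-02,
        4.82200587e-02, -8.41100996e-05]), 'eef_pos': array([265.92916601, 565.33590927, 214.04002897]), 'tcp_rot': array([-3.14044239e+00, -1.49380893e-04,  2.70179176e+00]), 'ft_force': array([-0.3032373 ,  0.42188194, -0.31957202]), 'moment': array([ 0.06434133, -0.00601226, -0.03530758]), 'grip_force': 0.0, 'opening': 0.9970967903074558}
scene [[536.95482115   0.         278.92582724]
 [  0.         536.95482115 212.05351234]
 [  0.           0.           1.        ]] [[-0.70751387  0.70669488 -0.00254366]
 [ 0.49681951  0.49482905 -0.71296184]
 [-0.5025878  -0.50569413 -0.70119822]] [ 423.93308442 -249.00964474 2122.14333137]
saucepan_center [([370, 267], 0.88), ([241, 250], 0.71)]
saucepan_grip [([368, 266], 0.68)]
skillet_center [(
[... 1063 characters left out ...]
0.18)]
saucepan_grip [([218, 172], 0.57), ([312, 190], 0.32)]
skillet_center [([246, 203], 0.84)]
skillet_grip [([246, 204], 0.77)]
hob [([274, 231], 0.94)]
boil_mark [([272, 213], 0.5), ([292, 180], 0.33), ([280, 250], 0.2)]
rest_mark [([277, 218], 0.64)]
start_mark [([248, 177], 0.69)]
tray [([301, 289], 0.9)]
mat []
scoop_center [([334, 318], 0.61)]
scoop_grip [([332, 315], 0.96)]
chunk0_c [([339, 220], 0.16)]
spray [([291, 178], 0.88), ([324, 328], 0.65)]
salt_jar [([187, 155], 0.87), ([218, 171], 0.22)]
bowl [([341, 218], 0.81), ([274, 252], 0.74), ([250, 204], 0.47)]
mug [([361, 244], 0.67)]
oil_can [([310, 192], 0.76), ([206, 182], 0.45), ([262, 220], 0.36)]
sauce [([387, 329], 0.97)]
```

```bash
python3 - <<'E'
import cv2
a=cv2.imread("pics/scene0.png")[110:340,150:460]; cv2.imwrite("pics/sc0.png",cv2.resize(a,None,fx=2.58,fy=2.58,interpolation=cv2.INTER_CUBIC))
a=cv2.imread("pics/side0.png")[110:400,150:450]; cv2.imwrite("pics/si0.png",cv2.resize(a,None,fx=2,fy=2,interpolation=cv2.INTER_CUBIC))
E
```

```text
(no output)
```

View pics/sc0.png

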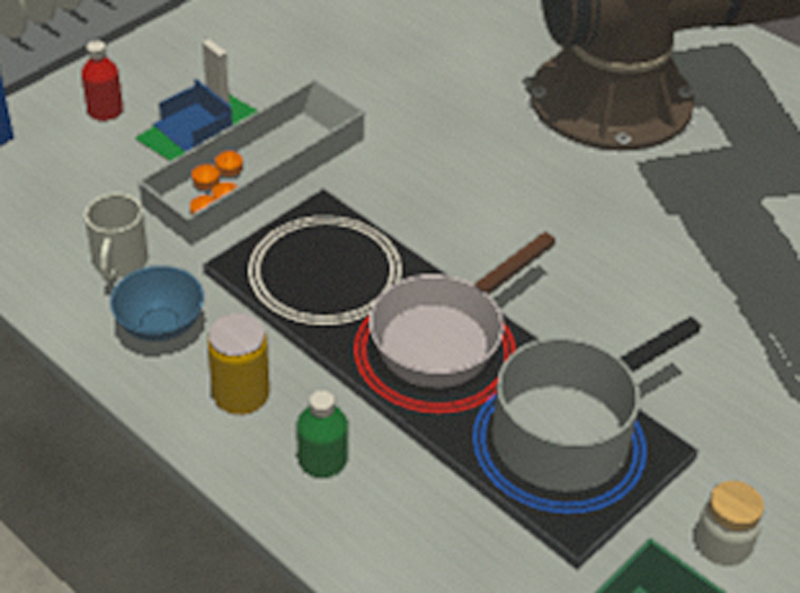

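View pics/si0.png

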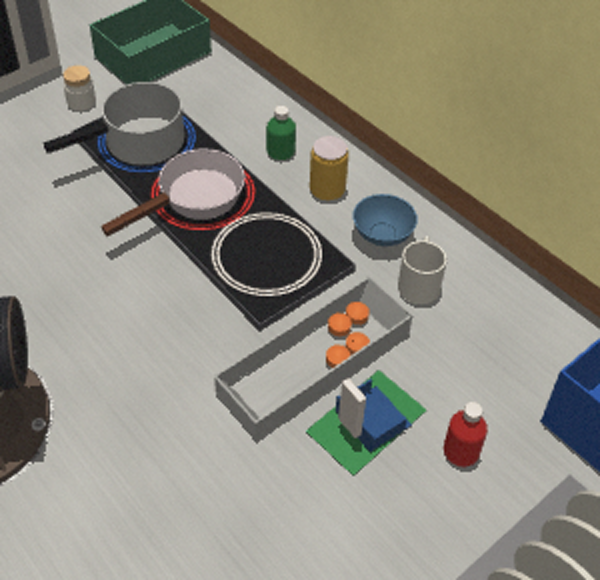

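```bash
cat > h.py <<'E'
from cell import *
import numpy as np, cv2, pickle
def proj(c,X):
    X=np.atleast_2d(X)@c["R"].T+c["t"]; p=X@c["mtx"].T; return p[:,:2]/p[:,2:]
def unproj(c,p,z):
    p=np.atleast_2d(np.array(p,float)); d=np.c_[p,np.ones(len(p))]@np.linalg.inv(c["mtx"]).T@c["R"]; o=-c["R"].T@c["t"]
    return (o+d*((z-o[2])/d[:,2])[:,None])[:,:2]
E
python3 - <<'E'
from h import *
C={c:read_camera(c) for c in ["scene","side"]}; pickle.dump(C,open("C.pkl","wb"))
sc=lambda P:np.array(P)/2.58+[150,110]
si=lambda P:np.array(P)/2+[150,110]
np.set_printoptions(precision=0,suppress=True)
def s(n,z,a=None,b=None):
    if a: print(n,"scene",unproj(C["scene"],sc(a),z).tolist().__repr__() and np.round(unproj(C["scene"],sc(a),z)).tolist())
    if b: print(n,"side",np.round(unproj(C["side"],si(b),z)).tolist())
s("hob",20,[(325,190),(205,267),(578,565),(695,453)],[(354,267),(261,325)])
s("restC",20,[(325,269)],[(267,254)])
s("skilrim",65,[(369,325),(503,325),(437,275),(437,377)],[(158,188),(244,185),(201,150),(201,221)])
s("sauc rim",110,[(498,405),(638,405),(568,340),(568,470)],[(103,113),(183,113),(143,83),(143,143)])
s("skil handle end",70,[(551,240)],[(105,230)])
s("sauc handle end",98,[(697,325)],[(47,147)])
s("tray rim",50,[(316,83),(363,120),(192,240),(142,187)],[(369,280),(411,320),(258,427),(218,382)])
s("mat",3,[(140,138),(175,158),(255,110)],[(378,373),(425,410),(354,473),(307,430)])
s("scoop handle top",125,[(204,42),(223,48)],[(345,383),(362,405)])
s("chunks",18,[(205,177),(230,162),(203,205),(225,191)],[(340,323),(358,312),(338,355),(358,343)])
for n,a,b,z in [("spray",(322,400),(281,113),110),("oil",(238,335),(330,148),110),("bowl",(157,300),(385,215),50),("mug",(115,215),(424,255),85),("sauce",(96,50),(473,411),120),("salt",(736,503),(77,75),80)]: s(n,z,[a],[b])
E
```

```text
hob scene [[468.0, -146.0], [689.0, -150.0], [707.0, 486.0], [489.0, 488.0]]
hob side [[678.0, -161.0], [467.0, -156.0]]
restC scene [[579.0, -34.0]]
restC side [[577.0, -38.0]]
skilrim scene [[642.0, 106.0], [525.0, 222.0], [518.0, 107.0], [645.0, 221.0]]
skilrim side [[498.0, 189.0], [628.0, 92.0], [624.0, 223.0], [510.0, 69.0]]
sauc rim scene [[658.0, 322.0], [548.0, 433.0], [525.0, 316.0], [674.0, 433.0]]
sauc rim side [[512.0, 392.0], [634.0, 291.0], [626.0, 421.0], [523.0, 268.0]]
skil handle end scene [[370.0, 172.0]]
skil handle end side [[360.0, 157.0]]
sauc handle end scene [[388.0, 404.0]]
sauc handle end side [[380.0, 388.0]]
tray rim scene [[332.0, -303.0], [345.0, -192.0], [686.0, -176.0], [665.0, -305.0]]
tray rim side [[658.0, -217.0], [652.0, -324.0], [327.0, -319.0], [329.0, -217.0]]
mat scene [[567.0, -437.0], [560.0, -365.0], [401.0, -365.0]]
mat side [[562.0, -344.0], [571.0, -442.0], [408.0, -450.0], [401.0, -350.0]]
scoop handle top scene [[447.0, -418.0], [437.0, -387.0]]
scoop handle top side [[446.0, -378.0], [439.0, -421.0]]
chunks scene [[567.0, -289.0], [520.0, -288.0], [609.0, -246.0], [567.0, -246.0]]
chunks side [[575.0, -237.0], [615.0, -239.0], [527.0, -283.0], [570.0, -286.0]]
spray scene [[792.0, 177.0]]
spray side [[783.0, 168.0]]
oil scene [[792.0, 36.0]]
oil side [[788.0, 31.0]]
bowl scene [[790.0, -124.0]]
bowl side [[790.0, -123.0]]
mug scene [[748.0, -254.0]]
mug side [[748.0, -256.0]]
sauce scene [[566.0, -520.0]]
sauce side [[559.0, -528.0]]
salt scene [[561.0, 577.0]]
salt side [[553.0, 566.0]]
```

```bash
cat >> h.py <<'E'
def circ(cx,cy,z,r,n=40):
    a=np.linspace(0,2*np.pi,n); return np.c_[cx+r*np.cos(a),cy+r*np.sin(a),np.full(n,z)]
E
python3 - <<'E'
from h import *
C=pickle.load(open("C.pkl","rb"))
sc=lambda P:np.array(P)/2.58+[150,110]
si=lambda P:np.array(P)/2+[150,110]
for n,a,b,z in [("skil",(437,322),(201,181),65),("sauc",(568,389),(143,111),110)]:
    print(n,unproj(C["scene"],sc(a),z),unproj(C["side"],si(b),z))
sk=np.array([575,155]); sp=np.array([587,360]);u=np.array([.03,1]);rest=np.array([578,-36])
ht=np.arctan2(164-155,575-365)
out=[]
for cam,f,(y0,y1,x0,x1) in [("scene",2.2,(110,340,150,460)),("side",2,(110,400,150,450))]:
    im=cv2.resize(C[cam]["frame"][y0:y1,x0:x1],None,fx=f,fy=f,interpolation=cv2.INTER_CUBIC)
    def dr(X,col): cv2.polylines(im,[np.int32(((proj(C[cam],X)-[x0,y0])*f)*8)],False,col,1,cv2.LINE_AA,3)
    for k in range(3): c=rest+200*k*u; dr(circ(*c,20,100),(0,255,255))
    dr(circ(*sk,65,83),(0,255,0)); dr(circ(*sp,110,80),(0,255,0)); dr(circ(*sp,20,80),(0,255,0))
    dr([[578,-36,20],[590,364,20]],(255,255,0))
    dr([[sk[0],sk[1],70],[365,165,70]],(0,255,0)); dr([[sp[0],sp[1],98],[382,397,98]],(0,255,0))
    t=np.array([492,-265])
    def box(cx,cy,lx,ly,z,yaw,col):
        R=np.array([[np.cos(yaw),-np.sin(yaw)],[np.sin(yaw),np.cos(yaw)]]); P=np.array([[1,1],[-1,1],[-1,-1],[1,-1],[1,1]])*[lx/2,ly/2]@R.T+[cx,cy]; dr(np.c_[P,[z]*5],col)
    box(492,-262,328,102,50,0.0,(255,0,255)); box(492,-262,280,102,3,0,(255,0,255))
    box(485,-400,170,104,3,0.03,(0,0,255)); box(490,-400,84,88,3,0.03,(255,255,255))
    cv2.imwrite(f"pics/ov_{cam}.png",im)
E
```

```text
skil [[578.89202566 161.56765638]] [[571.9747509  152.72790162]]
sauc [[584.36208767 362.52488551]] [[576.14552827 346.81081865]]
```

View pics/ov_scene.png

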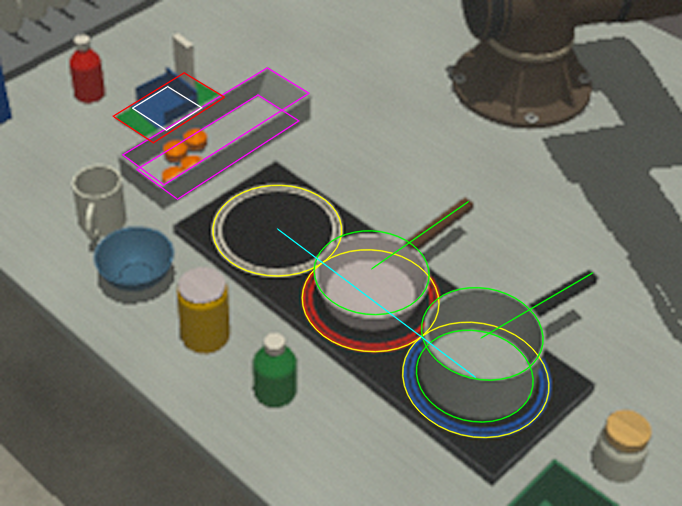

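View pics/ov_side.png

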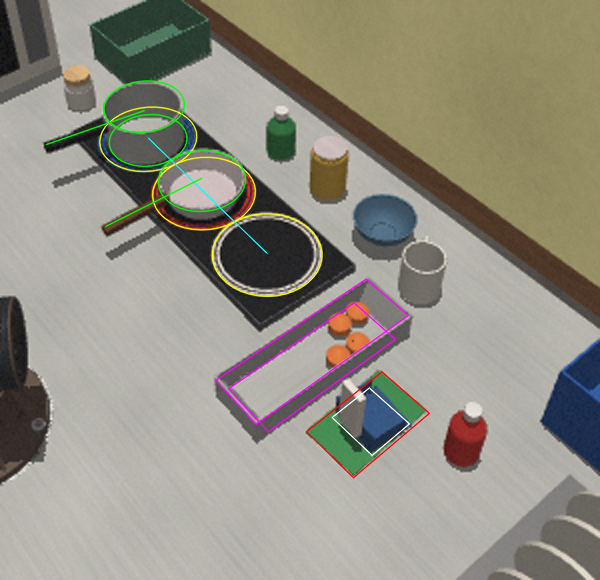

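>>> jog_arm([
  {"turn": [0,0,6],"slide": [17,-40,0],"claw": 100},
  {"turn": [0,0,6],"slide": [17,-40,0],"claw": 100},
  {"turn": [0,0,6],"slide": [17,-40,0],"claw": 100},
  {"turn": [0,0,5],"slide": [17,-40,0],"claw": 100},
  {"turn": [0,0,0],"slide": [17,-40,0],"claw": 100},
])

```text
t: 2.72
eef_pos: [351.5, 364.3, 214.8]
tcp_rot: [3.141, 0.0, 3.105]
ft_force: [0.3, 0.9, 0.8]
opening: 1.002
grip_force: 0.0
```

>>> jog_arm([
  {"turn": [0,0,0],"slide": [17,-40,0],"claw": 80},
  {"turn": [0,0,0],"slide": [17,-40,0],"claw": 80},
  {"turn": [0,0,0],"slide": [17,-40,0],"claw": 80},
  {"turn": [0,0,0],"slide": [17,-40,0],"claw": 80},
  {"turn": [0,0,0],"slide": [17,-43,0],"claw": 80},
])

```text
t: 3.35
eef_pos: [436.6, 161.3, 214.9]
tcp_rot: [3.141, 0.001, 3.103]
ft_force: [0.1, 0.9, 0.5]
opening: 0.801
grip_force: 0.0
```

>>> jog_arm([
  {"turn": [0,0,0],"slide": [0,0,0],"claw": 80},
])

```text
t: 3.48
eef_pos: [437.0, 160.4, 214.8]
tcp_rot: [-3.142, 0.0, 3.1]
ft_force: [-0.7, 0.3, 0.2]
opening: 0.801
grip_force: 0.0
```

```bash
cat >> h.py <<'E'
def wunproj(c,p,z):
    p=np.atleast_2d(np.array(p,float)); m=c["mtx"]; v=(p-m[:2,2])/[m[0,0],m[1,1]]; th=np.linalg.norm(v,axis=1,keepdims=True)
    d=np.c_[v/np.maximum(th,1e-9)*np.sin(th),np.cos(th)]@c["R"]; o=-c["R"].T@c["t"]
    return (o+d*((z-o[2])/d[:,2])[:,None])[:,:2]
def wproj(c,X):
    X=np.atleast_2d(X)@c["R"].T+c["t"]; r=np.linalg.norm(X[:,:2],axis=1,keepdims=True); th=np.arctan2(r,X[:,2:])
    return X[:,:2]/r*th*[c["mtx"][0,0],c["mtx"][1,1]]+c["mtx"][:2,2]
def st():
    s=state(); print("t",round(s["t"],2),"pos",np.round(s["eef_pos"],1),"rot",np.round(s["tcp_rot"],3),"F",np.round(s["ft_force"],1),"q",np.round(s["joints"],2),"op",round(s["opening"],3),"gf",round(s["grip_force"],1))
E
python3 - <<'E'
from h import *
st()
d=read_camera("wrist"); cv2.imwrite("pics/w1.png",d["frame"]); print(d["mtx"],d["R"],d["t"])
for q,z in [("skillet_grip",62),("skillet_center",30),("boil_mark",20)]:
    print(q,[(r["xy"],r["conf"],wunproj(d,r["xy"],z)) for r in look_for(q,"wrist")][:2])
E
```

```text
t 3.48 pos [437.  160.4 214.8] rot [-3.142  0.     3.1  ] F [-0.7  0.3  0.2] q [ 0.21  0.26  1.93 -0.    0.94 -1.32] op 0.801 gf 0.0
[[325.1922621    0.         279.20707291]
 [  0.         325.1922621  207.77642052]
 [  0.           0.           1.        ]] [[ 4.02420388e-02  9.99189578e-01  8.74630938e-04]
 [ 9.64852862e-01 -3.90866113e-02  2.59867641e-01]
 [ 2.59691225e-01 -9.61371352e-03 -9.65643850e-01]] [-179.50879329 -445.05131286  278.15689935]
skillet_grip [([286.3, 274.0], 0.71, array([[526.9780638, 166.2034997]])), ([480.4, 222.7], 0.5, array([[479.41474465, 401.98291653]]))]
skillet_center [([283.8, 277.5], 0.68, array([[547.7886909 , 163.16347842]]))]
boil_mark [([270.2, 239.4], 0.86, array([[501.09319835, 148.67597007]]))]
```

View pics/w1.png

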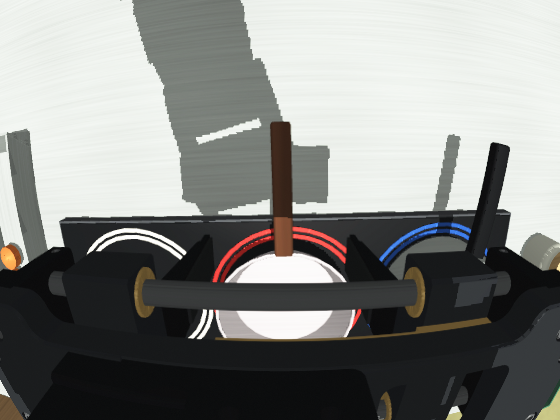

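```bash
python3 - <<'E'
from h import *
d=read_camera("wrist")
print(wunproj(d,[(281,124),(282.5,180),(284,250)],70), wunproj(d,[(499,146),(484,250)],98))
E
```

```text
[[364.84893695 169.03738227]
 [419.59547585 168.58425735]
 [493.44364088 167.69866928]] [[382.19093831 394.49155407]
 [496.81875801 389.7013622 ]]
```

>>> jog_arm([
  {"turn": [0,0,1.7],"slide": [0,7,-40],"claw": 60},
  {"turn": [0,0,0],"slide": [0,0,-40],"claw": 60},
  {"turn": [0,0,0],"slide": [0,0,-40],"claw": 60},
  {"turn": [0,0,0],"slide": [0,0,-30],"claw": 60},
  {"turn": [0,0,0],"slide": [0,0,-20],"claw": 60},
])

```text
t: 4.35
eef_pos: [435.4, 170.4, 43.3]
tcp_rot: [-3.141, -0.001, 3.135]
ft_force: [0.2, 1.0, 0.2]
opening: 0.602
grip_force: 0.0
```

>>> jog_arm([
  {"turn": [0,0,0],"slide": [0,0,0],"claw": 0},
  {"turn": [0,0,0],"slide": [0,0,0],"claw": 0},
  {"turn": [0,0,0],"slide": [0,0,0],"claw": 0},
  {"turn": [0,0,0],"slide": [0,0,0],"claw": 0},
  {"turn": [0,0,0],"slide": [0,0,0],"claw": 0},
])

```text
t: 4.97
eef_pos: [436.2, 169.4, 45.2]
tcp_rot: [3.141, 0.001, 3.132]
ft_force: [-0.8, -3.4, 5.8]
opening: 0.211
grip_force: 29.8
```

```bash
python3 - <<'E'
from h import *
st()
E
```

```text
t 4.97 pos [436.2 169.4  45.2] rot [3.141e+00 1.000e-03 3.132e+00] F [-0.8 -3.4  5.8] q [ 0.23  0.54  2.1   0.    0.5  -1.33] op 0.211 gf 29.8
```

>>> jog_arm([
  {"slide": [0,-10,0],"turn": [0,0,0],"claw": 0},
  {"slide": [0,-22,0],"turn": [0,0,0],"claw": 0},
  {"slide": [0,-22,0],"turn": [0,0,0],"claw": 0},
  {"slide": [0,-22,0],"turn": [0,0,0],"claw": 0},
  {"slide": [0,-22,0],"turn": [0,0,0],"claw": 0},
])

```text
t: 5.6
eef_pos: [436.6, 71.3, 45.1]
tcp_rot: [3.141, 0.002, 3.134]
ft_force: [0.4, 6.4, 4.4]
opening: 0.208
grip_force: 30.1
```

>>> jog_arm([
  {"slide": [0,-22,0],"turn": [0,0,0],"claw": 0},
  {"slide": [0,-22,0],"turn": [0,0,0],"claw": 0},
  {"slide": [0,-22,0],"turn": [0,0,0],"claw": 0},
  {"slide": [0,-22,0],"turn": [0,0,0],"claw": 0},
  {"slide": [0,-12,0],"turn": [0,0,0],"claw": 0},
])

```text
t: 6.22
eef_pos: [436.2, -29.0, 45.0]
tcp_rot: [3.141, 0.001, 3.133]
ft_force: [-0.6, 7.9, 4.7]
opening: 0.208
grip_force: 30.6
```

>>> jog_arm([
  {"slide": [0,0,0],"turn": [0,0,0],"claw": 0},
  {"slide": [0,0,0],"turn": [0,0,0],"claw": 0},
])

```text
t: 6.48
eef_pos: [436.5, -28.8, 45.1]
tcp_rot: [-3.141, 0.001, 3.132]
ft_force: [0.3, -2.7, 5.6]
opening: 0.206
grip_force: 30.0
```

```bash
python3 - <<'E'
from h import *
st()
rest=np.array([578,-36]);u=np.array([.03,1]);ims=[]
for cam in ["scene","side"]:
    c=read_camera(cam); im=c["frame"]; 
    p=np.int32(proj(c,[[570,30,40]])[0]); 
    im=cv2.resize(im,None,fx=4,fy=4,interpolation=cv2.INTER_CUBIC)
    for X,col in [(circ(*rest,20,100),(0,255,255)),(circ(*(rest),65,83),(0,255,0)),(circ(*(rest+200*u),20,100),(0,255,255))]:
        cv2.polylines(im,[np.int32(proj(c,X)*4)],False,col,1)
    ims.append(im[p[1]*4-230:p[1]*4+230,p[0]*4-200:p[0]*4+200])
cv2.imwrite("pics/o2.png",np.hstack(ims))
E
```

```text
t 6.47 pos [436.5 -28.8  45.1] rot [-3.141e+00  1.000e-03  3.132e+00] F [ 0.3 -2.7  5.6] q [-0.22  0.52  2.17  0.    0.45 -1.78] op 0.206 gf 30.0
```

View pics/o2.png

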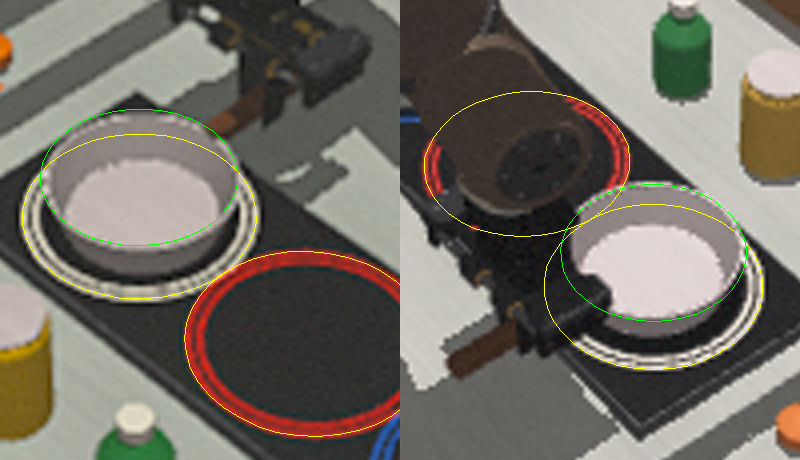

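>>> jog_arm([
  {"slide": [0,0,0],"turn": [0,0,0],"claw": 60},
  {"slide": [0,0,0],"turn": [0,0,0],"claw": 60},
  {"slide": [0,0,0],"turn": [0,0,0],"claw": 60},
  {"slide": [0,0,40],"turn": [0,0,0],"claw": 60},
  {"slide": [0,0,50],"turn": [0,0,0],"claw": 60},
])

```text
t: 7.2
eef_pos: [435.5, -28.3, 135.1]
tcp_rot: [3.141, -0.003, 3.133]
ft_force: [0.7, 0.1, -0.2]
opening: 0.592
grip_force: 0.0
```

>>> jog_arm([
  {"slide": [0,0,50],"turn": [0,0,-10],"claw": 60},
  {"slide": [0,-30,50],"turn": [0,0,-10],"claw": 60},
  {"slide": [0,-40,30],"turn": [0,0,-10],"claw": 60},
  {"slide": [0,-40,0],"turn": [0,0,-10],"claw": 60},
  {"slide": [1,-40,0],"turn": [0,0,-10],"claw": 60},
])

```text
t: 7.82
eef_pos: [436.9, -179.6, 265.1]
tcp_rot: [3.141, 0.001, 2.255]
ft_force: [-0.4, 0.2, -0.1]
opening: 0.598
grip_force: 0.0
```

>>> jog_arm([
  {"slide": [1,-40,0],"turn": [0,0,-10],"claw": 60},
  {"slide": [1,-40,0],"turn": [0,0,-10],"claw": 60},
  {"slide": [1,-40,0],"turn": [0,0,-10],"claw": 60},
  {"slide": [1,-40,0],"turn": [0,0,-10],"claw": 60},
  {"slide": [1,-40,0],"turn": [0,0,0],"claw": 60},
])

```text
t: 8.45
eef_pos: [441.9, -379.7, 264.4]
tcp_rot: [-3.141, -0.0, 1.56]
ft_force: [0.4, 0.5, -0.3]
opening: 0.604
grip_force: 0.0
```

>>> jog_arm([
  {"slide": [0,-20,0],"turn": [0,0,0],"claw": 60},
  {"slide": [0,0,0],"turn": [0,0,0],"claw": 60},
])

```text
t: 8.7
eef_pos: [441.9, -398.8, 264.1]
tcp_rot: [-3.141, -0.001, 1.561]
ft_force: [0.6, 0.8, 0.2]
opening: 0.601
grip_force: 0.0
```

```bash
python3 - <<'E'
from h import *
st()
d=read_camera("wrist"); cv2.imwrite("pics/w3.png",d["frame"]);pickle.dump(d,open("w3.pkl","wb"))
for q,z in [("scoop_grip",125),("chunk0_c",18),("tray",20),("mat",3)]:
    print(q,[(r["xy"],round(r["conf"],2),wunproj(d,r["xy"],z)) for r in look_for(q,"wrist")][:6])
E
```

```text
t 8.7 pos [ 441.9 -398.8  264.1] rot [-3.141e+00 -1.000e-03  1.561e+00] F [0.6 0.8 0.2] q [-0.85  0.4   1.57  0.    1.17 -0.84] op 0.601 gf 0.0
scoop_grip [([316.2, 180.6], 0.91, array([[ 478.12925147, -380.40657008]]))]
chunk0_c []
tray [([301.6, 72.1], 0.61, array([[ 471.27365577, -259.63890315]]))]
mat [([284.2, 158.7], 0.63, array([[ 448.94130889, -372.53122302]]))]
```

View pics/w3.png

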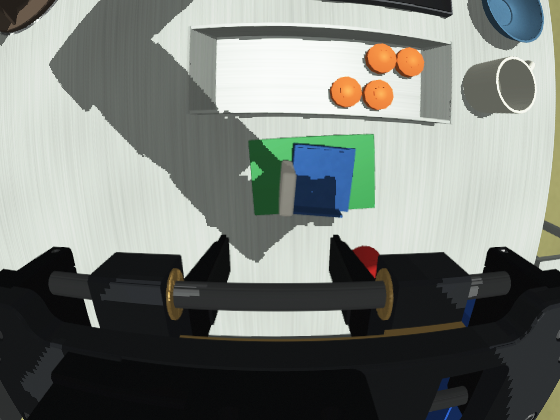

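```bash
python3 - <<'E'
from h import *
d=pickle.load(open("w3.pkl","rb")); np.set_printoptions(precision=0,suppress=True)
def s(n,P,z): print(n,*np.round(wunproj(d,P,z)))
print("cam",-d["R"].T@d["t"])
s("mat",[(249,140),(375,134),(374,208),(254,215)],3)
s("scoop floor lip",[(355,149),(349,212)],3); s("scoop front wall ends z37",[(341,217)],37)
s("scoop back wall top L",[(294,144)],48)
s("handle z128",[(282,163),(295,160),(281,214),(294,215)],128)
s("tray rim out z50",[(189,26),(451,44),(190,112),(451,124)],50)
s("tray floor",[(216,38),(423,52),(217,116),(421,122)],3)
s("chunks z33",[(381,58),(410,62),(346,91),(378,95)],25)
im=cv2.resize(d["frame"][10:230,180:460],None,fx=2.7,fy=2.7,interpolation=cv2.INTER_CUBIC)
def box(cx,cy,lx,ly,z,yaw,col):
    R=np.array([[np.cos(yaw),-np.sin(yaw)],[np.sin(yaw),np.cos(yaw)]]); t=np.linspace(-1,1,12);o=np.ones(12)
    P=np.r_[np.c_[t,o],np.c_[o,-t],np.c_[-t,-o],np.c_[-o,t]]*[lx/2,ly/2]@R.T+[cx,cy]
    cv2.polylines(im,[np.int32((wproj(d,np.c_[P,[z]*48])-[180,10])*2.7)],True,col,1)
box(492,-264,280,102,3,0.0,(255,0,255)); box(492,-264,326,102,50,0,(0,0,255))
box(485,-400,170,104,3,0.03,(0,0,255)); box(491,-398,84,88,3,0.03,(255,255,255)); box(442,-400,14,44,128,.03,(0,255,255))
cv2.imwrite("pics/o3.png",im)
E
```

```text
cam [ 443. -325.  434.]
mat [ 403. -347.] [ 572. -338.] [ 576. -441.] [ 407. -450.]
scoop floor lip [ 544. -359.] [ 539. -447.]
scoop front wall ends z37 [ 521. -444.]
scoop back wall top L [ 460. -350.]
handle z128 [ 445. -363.] [ 457. -360.] [ 444. -413.] [ 457. -414.]
tray rim out z50 [ 335. -200.] [ 664. -211.] [ 336. -308.] [ 663. -318.]
tray floor [ 360. -206.] [ 644. -216.] [ 360. -314.] [ 641. -318.]
chunks z33 [ 574. -237.] [ 614. -238.] [ 527. -283.] [ 569. -286.]
```

View pics/o3.png

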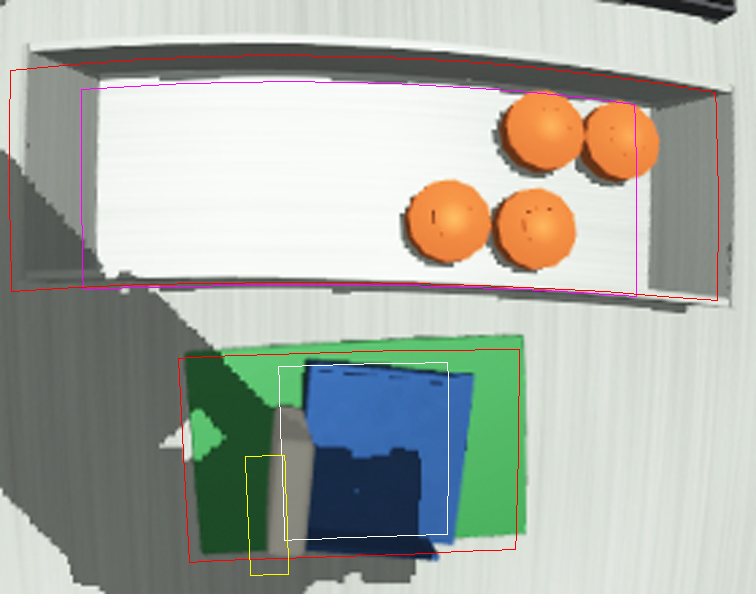

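>>> jog_arm([
  {"slide": [9,2,-40],"turn": [0,0,-2.7],"claw": 60},
  {"slide": [0,0,-40],"turn": [0,0,0],"claw": 60},
  {"slide": [0,0,-40],"turn": [0,0,0],"claw": 60},
  {"slide": [0,0,-35],"turn": [0,0,0],"claw": 60},
  {"slide": [0,0,-20],"turn": [0,0,0],"claw": 60},
])

```text
t: 9.57
eef_pos: [451.0, -395.3, 88.3]
tcp_rot: [-3.141, -0.001, 1.516]
ft_force: [0.6, -1.4, 0.0]
opening: 0.6
grip_force: 0.0
```

>>> jog_arm([
  {"slide": [0,0,0],"turn": [0,0,0],"claw": 0},
  {"slide": [0,0,0],"turn": [0,0,0],"claw": 0},
  {"slide": [0,0,0],"turn": [0,0,0],"claw": 0},
  {"slide": [0,0,0],"turn": [0,0,0],"claw": 0},
  {"slide": [0,0,0],"turn": [0,0,0],"claw": 0},
])

```text
t: 10.2
eef_pos: [451.1, -396.6, 90.1]
tcp_rot: [3.141, 0.001, 1.515]
ft_force: [0.5, 0.6, 0.2]
opening: 0.145
grip_force: 30.0
```

```bash
python3 - <<'E'
from h import *
st()
d=read_camera("wrist"); cv2.imwrite("pics/w4.png",d["frame"]);pickle.dump(d,open("w4.pkl","wb"))
E
```

```text
t 10.2 pos [ 451.1 -396.6   90.1] rot [3.141e+00 1.000e-03 1.515e+00] F [0.5 0.6 0.2] q [-0.83  0.6   1.74 -0.    0.8  -0.78] op 0.145 gf 30.0
```

>>> jog_arm([
  {"slide": [0,0,30],"turn": [0,0,0],"claw": 0},
  {"slide": [0,0,40],"turn": [0,0,0],"claw": 0},
  {"slide": [-10,25,20],"turn": [0,0,0.5],"claw": 0},
  {"slide": [-15,30,0],"turn": [0,0,0.5],"claw": 0},
  {"slide": [-15,30,0],"turn": [0,0,0.5],"claw": 0},
])

```text
t: 10.88
eef_pos: [410.5, -310.5, 179.8]
tcp_rot: [3.141, 0.0, 1.541]
ft_force: [0.3, -0.0, -1.8]
opening: 0.144
grip_force: 30.0
```

>>> jog_arm([
  {"slide": [-15,30,0],"turn": [0,0,0],"claw": 0},
  {"slide": [-15,24,0],"turn": [0,0,0],"claw": 0},
  {"slide": [0,0,-20],"turn": [0,0,0],"claw": 0},
  {"slide": [0,0,0],"turn": [0,0,0],"claw": 0},
])

```text
t: 11.38
eef_pos: [380.7, -257.0, 159.1]
tcp_rot: [-3.14, -0.001, 1.541]
ft_force: [0.8, -0.2, -1.8]
opening: 0.149
grip_force: 30.0
```

```bash
python3 - <<'E'
from h import *
st()
d=read_camera("wrist"); cv2.imwrite("pics/w5.png",d["frame"]);pickle.dump(d,open("w5.pkl","wb"))
E
```

```text
t 11.38 pos [ 380.7 -257.   159.1] rot [-3.140e+00 -1.000e-03  1.541e+00] F [ 0.8 -0.2 -1.8] q [-0.74  0.34  2.02  0.    0.79 -0.71] op 0.149 gf 30.0
```

View pics/w5.png

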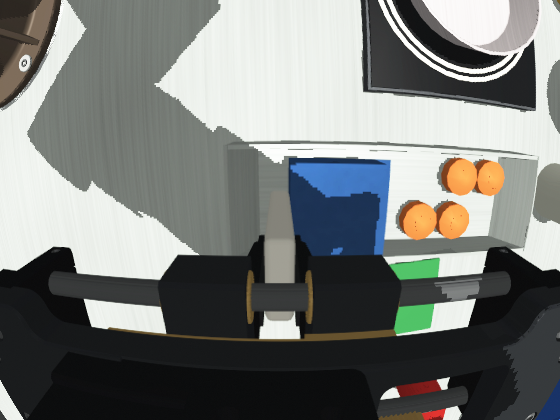

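```bash
python3 - <<'E'
from h import *
d=pickle.load(open("w5.pkl","rb"));np.set_printoptions(precision=1,suppress=True)
def s(n,P,z): print(n,*wunproj(d,P,z))
s("lip z73",[(390,163),(384,254)],73)
s("rim +y outer/inner",[(250,142),(537,156)],50); s("rim -y",[(390,254),(527,248)],50)
s("rim +x",[(537,156),(527,248)],50)
s("floor +y edge",[(390,161),(495,164)],3);s("floor -y",[(390,240),(494,238)],3)
s("chunks",[(460,176),(490,177),(419,220),(453,220)],25)
E
```

```text
lip z73 [ 473.1 -215.8] [ 472.5 -296.2]
rim +y outer/inner [ 357.5 -198.6] [ 662.9 -206.9]
rim -y [ 486.8 -306.7] [ 668.3 -313.9]
rim +x [ 662.9 -206.9] [ 668.3 -313.9]
floor +y edge [ 497.5 -222.6] [ 636.3 -223.6]
floor -y [ 502.7 -310.5] [ 649.8 -316.8]
chunks [ 571.9 -234.7] [ 613.4 -235.5] [ 525.9 -281.3] [ 568.3 -283. ]
```

>>> jog_arm([
  {"slide": [0,1,-20],"turn": [0,0,0],"claw": 0},
  {"slide": [0,0,-20],"turn": [0,0,0],"claw": 0},
  {"slide": [0,0,-15],"turn": [0,0,0],"claw": 0},
  {"slide": [0,0,-8],"turn": [0,0,0],"claw": 0},
  {"slide": [0,0,-4],"turn": [0,0,0],"claw": 0},
])

```text
t: 12.05
eef_pos: [381.3, -256.7, 92.7]
tcp_rot: [3.141, 0.0, 1.541]
ft_force: [-0.5, -0.5, -0.4]
opening: 0.145
grip_force: 30.0
```

>>> jog_arm([
  {"slide": [0,0,0],"turn": [0,0,0],"claw": 0},
  {"slide": [0,0,-2],"turn": [0,0,0],"claw": 0},
  {"slide": [0,0,0],"turn": [0,0,0],"claw": 0},
])

```text
t: 12.42
eef_pos: [381.1, -256.5, 90.8]
tcp_rot: [3.141, 0.0, 1.541]
ft_force: [-0.3, -0.6, 0.1]
opening: 0.147
grip_force: 30.0
```

```bash
python3 - <<'E'
from h import *
st()
d=read_camera("wrist"); cv2.imwrite("pics/w6.png",cv2.resize(d["frame"][120:300,220:560],None,fx=2.3,fy=2.3));pickle.dump(d,open("w6.pkl","wb"))
E
```

```text
t 12.43 pos [ 381.1 -256.5   90.8] rot [3.141 0.    1.541] F [-0.3 -0.6  0.1] q [-0.74  0.45  2.08  0.    0.61 -0.71] op 0.147 gf 30.0
```

View pics/w6.png

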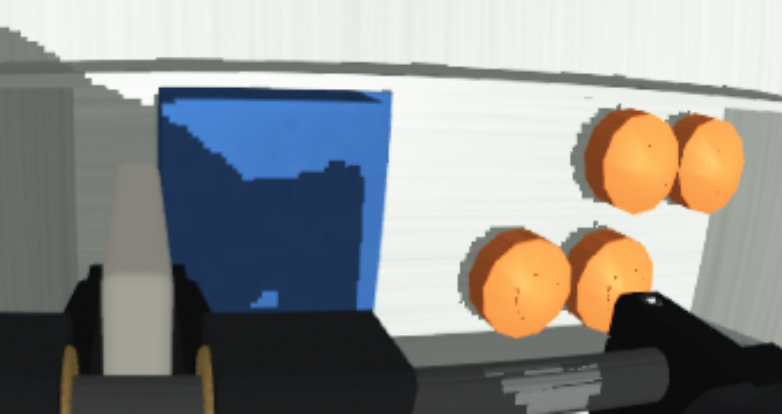

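>>> jog_arm([
  {"slide": [0,0,-1],"turn": [0,0,0],"claw": 0},
  {"slide": [0,0,-1],"turn": [0,0.5,0],"claw": 0},
  {"slide": [0,0,0],"turn": [0,0,0],"claw": 0},
])

```text
t: 12.85
eef_pos: [381.1, -256.6, 90.0]
tcp_rot: [-3.134, 0.001, 1.541]
ft_force: [-7.9, 2.7, 21.0]
opening: 0.149
grip_force: 30.0
```

>>> jog_arm([
  {"slide": [8,-0.2,0],"turn": [0,0,0],"claw": 0},
  {"slide": [8,-0.2,0],"turn": [0,0,0],"claw": 0},
  {"slide": [8,-0.3,0],"turn": [0,0,0],"claw": 0},
  {"slide": [8,-0.2,0],"turn": [0,0,0],"claw": 0},
  {"slide": [8,-0.2,0],"turn": [0,0,0],"claw": 0},
])

```text
t: 13.48
eef_pos: [420.3, -257.6, 90.2]
tcp_rot: [-3.132, 0.001, 1.541]
ft_force: [-14.4, 1.1, 23.8]
opening: 0.146
grip_force: 30.0
```

>>> jog_arm([
  {"slide": [8,-0.2,0.5],"turn": [0,0,0],"claw": 0},
  {"slide": [8,-0.2,0],"turn": [0,0,0],"claw": 0},
  {"slide": [8,-0.3,0],"turn": [0,0,0],"claw": 0},
  {"slide": [8,-0.2,0],"turn": [0,0,0],"claw": 0},
  {"slide": [8,-0.2,0],"turn": [0,0,0],"claw": 0},
])

```text
t: 14.1
eef_pos: [460.5, -258.8, 90.4]
tcp_rot: [-3.132, 0.001, 1.541]
ft_force: [-10.3, 0.3, 18.2]
opening: 0.145
grip_force: 30.0
```

>>> jog_arm([
  {"slide": [8,-0.2,0],"turn": [0,0,0],"claw": 0},
  {"slide": [8,-0.2,0],"turn": [0,0,0],"claw": 0},
  {"slide": [8,-0.3,0],"turn": [0,0,0],"claw": 0},
  {"slide": [8,-0.2,0],"turn": [0,0,0],"claw": 0},
  {"slide": [8,-0.2,0],"turn": [0,0,0],"claw": 0},
])

```text
t: 14.72
eef_pos: [500.5, -259.9, 90.5]
tcp_rot: [-3.132, 0.001, 1.541]
ft_force: [-10.8, -0.5, 17.2]
opening: 0.147
grip_force: 30.0
```

```bash
python3 - <<'E'
from h import *
st()
d=read_camera("wrist"); cv2.imwrite("pics/w7.png",cv2.resize(d["frame"][120:300,220:560],None,fx=2.3,fy=2.3))
E
```

```text
t 14.72 pos [ 500.5 -259.9   90.5] rot [-3.132e+00  1.000e-03  1.541e+00] F [-10.8  -0.5  17.2] q [-0.59  0.56  1.83 -0.01  0.76 -0.56] op 0.147 gf 30.0
```

View pics/w7.png

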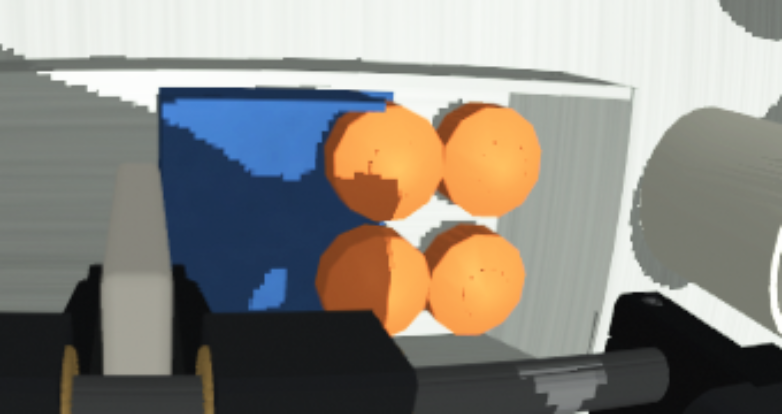

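>>> jog_arm([
  {"slide": [8,-0.2,0],"turn": [0,0,0],"claw": 0},
  {"slide": [8,-0.2,0],"turn": [0,0,0],"claw": 0},
  {"slide": [8,-0.3,0],"turn": [0,0,0],"claw": 0},
  {"slide": [8,-0.2,0],"turn": [0,0,0],"claw": 0},
  {"slide": [6,-0.2,0],"turn": [0,0,0],"claw": 0},
])

```text
t: 15.4
eef_pos: [538.5, -261.0, 90.6]
tcp_rot: [-3.132, 0.001, 1.541]
ft_force: [-11.0, 0.4, 17.3]
opening: 0.143
grip_force: 30.0
```

>>> jog_arm([
  {"slide": [2,0,0],"turn": [0,0,0],"claw": 0},
  {"slide": [2,0,0],"turn": [0,0,0],"claw": 0},
])

```text
t: 15.65
eef_pos: [542.2, -261.1, 90.6]
tcp_rot: [-3.132, 0.001, 1.541]
ft_force: [-11.4, 0.1, 17.0]
opening: 0.144
grip_force: 30.0
```

```bash
python3 - <<'E'
from h import *
st()
d=read_camera("wrist"); cv2.imwrite("pics/w8.png",cv2.resize(d["frame"][120:300,220:560],None,fx=2.3,fy=2.3))
E
```

```text
t 15.65 pos [ 542.2 -261.1   90.6] rot [-3.132e+00  1.000e-03  1.541e+00] F [-11.4   0.1  17. ] q [-0.56  0.61  1.73 -0.01  0.81 -0.52] op 0.144 gf 30.0
```

View pics/w8.png

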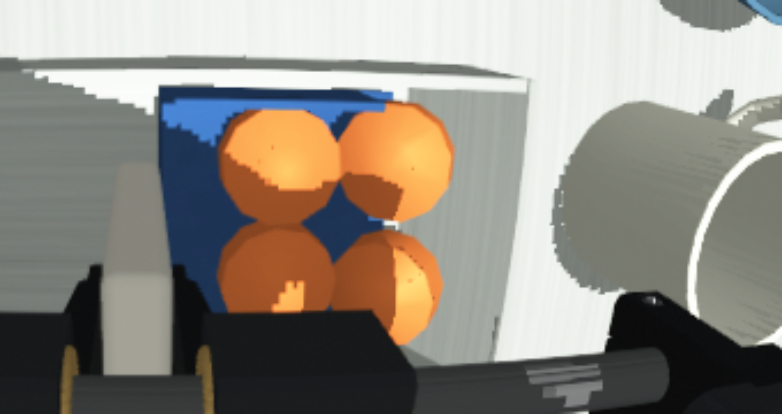

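>>> jog_arm([
  {"slide": [4,0,0],"turn": [0,0,0],"claw": 0},
  {"slide": [2,0,0],"turn": [0,0,0],"claw": 0},
])

```text
t: 15.95
eef_pos: [548.4, -261.1, 90.6]
tcp_rot: [-3.132, 0.001, 1.541]
ft_force: [-13.0, -0.3, 18.9]
opening: 0.147
grip_force: 30.0
```

>>> jog_arm([
  {"slide": [2,0,0],"turn": [0,0,0],"claw": 0},
  {"slide": [2,0,0],"turn": [0,0,0],"claw": 0},
])

```text
t: 16.2
eef_pos: [549.6, -261.1, 91.2]
tcp_rot: [-3.126, 0.0, 1.542]
ft_force: [-32.8, -3.1, 37.8]
opening: 0.149
grip_force: 30.0
```

```bash
python3 - <<'E'
from h import *
st()
d=read_camera("wrist"); cv2.imwrite("pics/w9.png",cv2.resize(d["frame"][120:300,260:460],None,fx=2.3,fy=2.3))
E
```

```text
t 16.2 pos [ 549.6 -261.1   91.2] rot [-3.126  0.     1.542] F [-32.8  -3.1  37.8] q [-0.55  0.62  1.71 -0.01  0.83 -0.51] op 0.149 gf 30.0
```

View pics/w9.png

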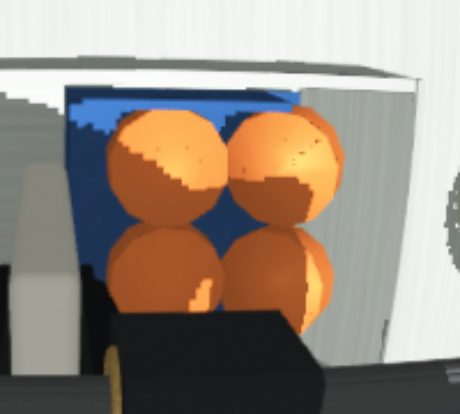

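>>> jog_arm([
  {"slide": [-2,0,1.5],"turn": [0,-2,0],"claw": 0},
  {"slide": [-3.5,0,0.7],"turn": [0,-4,0],"claw": 0},
  {"slide": [-3.1,0,-0.5],"turn": [0,-5,0],"claw": 0},
  {"slide": [-2.8,0,-1],"turn": [0,-5,0],"claw": 0},
  {"slide": [-2.9,0,-1.5],"turn": [0,-5,0],"claw": 0},
])

```text
t: 16.88
eef_pos: [538.3, -260.9, 88.3]
tcp_rot: [2.782, -0.01, 1.543]
ft_force: [0.6, 0.9, -2.6]
opening: 0.144
grip_force: 30.0
```

>>> jog_arm([
  {"slide": [-2,0,4],"turn": [0,-3,0],"claw": 0},
  {"slide": [0,0,10],"turn": [0,0,0],"claw": 0},
  {"slide": [0,0,0],"turn": [0,0,0],"claw": 0},
])

```text
t: 17.25
eef_pos: [536.8, -261.0, 102.7]
tcp_rot: [2.731, -0.011, 1.544]
ft_force: [0.8, -0.3, -2.6]
opening: 0.145
grip_force: 30.0
```

```bash
cat >> h.py <<'E'
def oranges(im,mn=30):
    h=cv2.cvtColor(im,cv2.COLOR_BGR2HSV); m=cv2.inRange(h,(5,150,60),(18,255,255))
    n,_,s,c=cv2.connectedComponentsWithStats(m); return [(s[i,4],s[i,:4].tolist(),np.round(c[i]).tolist()) for i in range(1,n) if s[i,4]>=mn]
E
python3 - <<'E'
from h import *
st()
for c in ["wrist","scene","side"]:
    d=read_camera(c); print(c,oranges(d["frame"],8)); cv2.imwrite(f"pics/a_{c}.png",d["frame"])
    print([(r["xy"],round(r["conf"],2)) for r in look_for("chunk0_c",c)])
E
```

```text
t 17.25 pos [ 536.8 -261.   102.7] rot [ 2.731 -0.011  1.544] F [ 0.8 -0.3 -2.6] q [-0.68  0.51  1.99  0.7   0.4  -1.27] op 0.145 gf 30.0
wrist [(np.int32(7215), [296, 168, 102, 91], [345.0, 211.0])]
[([318.5, 195.2], 0.24)]
scene [(np.int32(13), [401, 49, 11, 6], [405.0, 52.0]), (np.int32(149), [0, 150, 25, 18], [10.0, 158.0]), (np.int32(212), [212, 171, 25, 16], [223.0, 177.0])]
[]
side [(np.int32(372), [321, 250, 26, 27], [333.0, 263.0])]
[]
```

>>> jog_arm([
  {"slide": [-3,0,25],"turn": [0,0,0],"claw": 0},
  {"slide": [0,0,30],"turn": [0,0,0],"claw": 0},
  {"slide": [0,0,30],"turn": [0,0,0],"claw": 0},
  {"slide": [0,0,30],"turn": [0,0,0],"claw": 0},
  {"slide": [0,0,30],"turn": [0,0,0],"claw": 0},
])

```text
t: 18.18
eef_pos: [533.6, -260.6, 248.1]
tcp_rot: [2.732, -0.012, 1.544]
ft_force: [0.7, -0.4, -3.4]
opening: 0.15
grip_force: 30.0
```

```bash
cat >> h.py <<'E'
from scipy.ndimage import map_coordinates
def fitpan(C,z,r,x0,y0,extra=(),w=25):
    G={k:cv2.GaussianBlur(cv2.magnitude(*[cv2.Sobel(cv2.GaussianBlur(cv2.cvtColor(c["frame"],cv2.COLOR_BGR2GRAY),(0,0),.7).astype(np.float32),5,*a) for a in((1,0),(0,1))]),(0,0),.8) for k,c in C.items()}
    def sc(x,y,ks):
        return sum(np.mean(np.minimum(map_coordinates(G[k],proj(C[k],circ(x,y,zz,rr,120))[:,::-1].T,order=1),150)) for k in ks for zz,rr in [(z,r),*extra])
    out={}
    for ks in [list(C)]+[[k] for k in C]:
        b=max((sc(x,y,ks),x,y) for x in np.arange(x0-w,x0+w+1,2) for y in np.arange(y0-w,y0+w+1,2)); out["+".join(ks)]=tuple(round(float(v),1) for v in b)
    return out
E
python3 - <<'E'
from h import *
st()
C={c:read_camera(c) for c in ["scene","side"]}
print("sauce",fitpan(C,110,79,584,358,[(110,76)]))
print("skil",fitpan(C,65,82,578,-36))
print("rest",fitpan(C,20,98,578,-36)); print("boil",fitpan(C,20,98,584,164)); print("start",fitpan(C,20,98,590,364))
for c in ["wrist","scene","side"]:
    d=read_camera(c); print(c,oranges(d["frame"],20))
E
```

```text
t 18.18 pos [ 533.6 -260.6  248.1] rot [ 2.732 -0.012  1.544] F [ 0.7 -0.4 -3.4] q [-0.68  0.3   1.85  0.4   0.71 -0.92] op 0.15 gf 30.0
sauce {'scene+side': (324.4, 585.0, 361.0), 'scene': (288.5, 587.0, 361.0), 'side': (80.8, 559.0, 383.0)}
skil {'scene+side': (219.2, 579.0, -33.0), 'scene': (136.7, 577.0, -37.0), 'side': (105.9, 553.0, -61.0)}
rest {'scene+side': (227.0, 559.0, -59.0), 'scene': (134.1, 561.0, -57.0), 'side': (110.2, 571.0, -39.0)}
boil {'scene+side': (145.8, 573.0, 171.0), 'scene': (86.8, 569.0, 155.0), 'side': (82.8, 577.0, 169.0)}
start {'scene+side': (130.0, 607.0, 367.0), 'scene': (72.6, 607.0, 363.0), 'side': (60.9, 565.0, 389.0)}
wrist [(np.int32(7245), [296, 168, 103, 91], [346.0, 212.0])]
scene [(np.int32(231), [209, 137, 26, 16], [220.0, 143.0]), (np.int32(131), [0, 151, 23, 17], [9.0, 159.0])]
side [(np.int32(416), [323, 221, 28, 28], [336.0, 234.0])]
```

>>> jog_arm([
  {"slide": [-3,20,0],"turn": [0,0,1],"claw": 0},
  {"slide": [-5,30,0],"turn": [0,0,2],"claw": 0},
  {"slide": [-6,38,0],"turn": [0,0,2.4],"claw": 0},
  {"slide": [-6,38,0],"turn": [0,0,2.4],"claw": 0},
  {"slide": [-6,38,0],"turn": [0,0,2.4],"claw": 0},
])

```text
t: 19.05
eef_pos: [506.7, -94.7, 246.3]
tcp_rot: [2.733, -0.013, 1.724]
ft_force: [-0.4, 0.4, -3.6]
opening: 0.149
grip_force: 30.0
```

>>> jog_arm([
  {"slide": [-6,38,0],"turn": [0,0,2.4],"claw": 0},
  {"slide": [-6,38,0],"turn": [0,0,2.4],"claw": 0},
  {"slide": [-6,38,0],"turn": [0,0,2.4],"claw": 0},
  {"slide": [-6,38,0],"turn": [0,0,2.4],"claw": 0},
  {"slide": [-6,38,0],"turn": [0,0,2.4],"claw": 0},
])

```text
t: 19.68
eef_pos: [476.3, 95.0, 246.3]
tcp_rot: [2.733, -0.013, 1.933]
ft_force: [0.3, -1.1, -3.7]
opening: 0.148
grip_force: 30.0
```

>>> jog_arm([
  {"slide": [-6,38,0],"turn": [0,0,2.4],"claw": 0},
  {"slide": [-6,38,0],"turn": [0,0,2.4],"claw": 0},
  {"slide": [-6,38,0],"turn": [0,0,2.4],"claw": 0},
  {"slide": [-6,38,0],"turn": [0,0,2.4],"claw": 0},
  {"slide": [-4,32,0],"turn": [0,0,1.6],"claw": 0},
])

```text
t: 20.3
eef_pos: [448.0, 278.7, 246.2]
tcp_rot: [2.734, -0.013, 2.129]
ft_force: [0.7, -0.2, -2.6]
opening: 0.146
grip_force: 30.0
```

```bash
python3 - <<'E'
from h import *
st()
C={c:read_camera(c) for c in ["scene","side"]}
print("sauce",fitpan(C,110,79,585,361,[(110,76)]))
d=read_camera("wrist"); print(oranges(d["frame"],20)); cv2.imwrite("pics/w10.png",d["frame"])
print([(r["xy"],round(r["conf"],2),wunproj(d,r["xy"],65)) for r in look_for("saucepan_center","wrist")])
E
```

```text
t 20.3 pos [448.  278.7 246.2] rot [ 2.734 -0.013  2.129] F [ 0.7 -0.2 -2.6] q [ 0.39  0.19  2.02  0.15  0.54 -0.28] op 0.146 gf 30.0
sauce {'scene+side': (492.3, 584.0, 362.0), 'scene': (258.8, 586.0, 360.0), 'side': (243.0, 578.0, 366.0)}
[(np.int32(7221), [296, 168, 102, 91], [345.0, 211.0])]
[([319.5, 140.8], 0.68, array([[530.6306126, 396.132851 ]]))]
```

>>> jog_arm([
  {"slide": [8.5,4.4,-10],"turn": [-4.1,6.6,0],"claw": 0},
  {"slide": [8.5,4.4,-10],"turn": [-4.1,6.6,0],"claw": 0},
  {"slide": [8.5,4.4,-10],"turn": [-4.1,6.6,0],"claw": 0},
  {"slide": [11,6.8,4],"turn": [-4,6.4,0],"claw": 0},
  {"slide": [11,6.8,4],"turn": [-4,6.4,0],"claw": 0},
])

```text
t: 21.12
eef_pos: [497.7, 303.3, 225.3]
tcp_rot: [-2.877, -0.009, 2.118]
ft_force: [0.0, -0.5, -2.6]
opening: 0.147
grip_force: 30.0
```

>>> jog_arm([
  {"slide": [6.4,4,2],"turn": [-2,3.2,0],"claw": 0},
  {"slide": [6.4,4,2],"turn": [-2,3.2,0],"claw": 0},
  {"slide": [6.4,4,2],"turn": [-2,3.2,0],"claw": 0},
  {"slide": [6.4,4,2],"turn": [-2,3.2,0],"claw": 0},
  {"slide": [0,0,0],"turn": [0,0,0],"claw": 0},
])

```text
t: 21.75
eef_pos: [523.5, 319.5, 231.9]
tcp_rot: [-2.617, -0.007, 2.117]
ft_force: [-0.2, -0.0, -1.6]
opening: 0.146
grip_force: 30.0
```

```bash
python3 - <<'E'
from h import *
st()
for c in ["wrist","scene","side"]:
    d=read_camera(c); print(c,oranges(d["frame"],20)); cv2.imwrite(f"pics/b_{c}.png",d["frame"])
E
```

```text
t 21.75 pos [523.5 319.5 231.9] rot [-2.617 -0.007  2.117] F [-0.2 -0.  -1.6] q [ 0.46  0.69  1.23 -0.04  1.75 -0.09] op 0.146 gf 30.0
wrist [(np.int32(4258), [379, 169, 65, 96], [409.0, 216.0]), (np.int32(1107), [474, 170, 35, 41], [491.0, 190.0])]
scene [(np.int32(160), [0, 147, 25, 22], [10.0, 158.0]), (np.int32(355), [354, 257, 27, 20], [366.0, 266.0])]
side [(np.int32(70), [219, 162, 14, 14], [227.0, 168.0])]
```

>>> jog_arm([
  {"slide": [7,4.3,0],"turn": [-2,3.2,0],"claw": 0},
  {"slide": [7,4.3,0],"turn": [-2,3.2,0],"claw": 0},
  {"slide": [7,4.3,0],"turn": [-2,3.2,0],"claw": 0},
  {"slide": [7,4.3,0],"turn": [-2,3.2,0],"claw": 0},
  {"slide": [0,0,0],"turn": [0,0,0],"claw": 0},
])

```text
t: 22.52
eef_pos: [551.0, 337.1, 232.3]
tcp_rot: [-2.355, -0.003, 2.116]
ft_force: [0.9, -0.5, -1.5]
opening: 0.147
grip_force: 30.0
```

>>> jog_arm([
  {"slide": [14,8.5,-2],"turn": [-4,6.4,0],"claw": 0},
  {"slide": [14,8.5,-2],"turn": [-4,6.4,0],"claw": 0},
  {"slide": [0,0,0],"turn": [0,0,0],"claw": 0},
])

```text
t: 22.9
eef_pos: [579.0, 354.1, 225.5]
tcp_rot: [-2.088, 0.001, 2.116]
ft_force: [-0.7, -1.1, -2.0]
opening: 0.145
grip_force: 30.0
```

```bash
python3 - <<'E'
from h import *
st()
for c in ["wrist","scene","side"]:
    d=read_camera(c); print(c,oranges(d["frame"],20)); cv2.imwrite(f"pics/c_{c}.png",d["frame"])
E
```

```text
t 22.9 pos [579.  354.1 225.5] rot [-2.088e+00  1.000e-03  2.116e+00] F [-0.7 -1.1 -2. ] q [ 0.48  1.07  0.68 -0.09  2.44 -0.11] op 0.145 gf 30.0
wrist [(np.int32(64), [56, 138, 9, 10], [60.0, 142.0]), (np.int32(1810), [463, 162, 51, 63], [487.0, 190.0]), (np.int32(1767), [448, 218, 67, 46], [475.0, 240.0])]
scene [(np.int32(145), [0, 151, 25, 18], [10.0, 159.0])]
side [(np.int32(46), [225, 167, 12, 8], [231.0, 170.0]), (np.int32(33), [214, 170, 9, 6], [218.0, 172.0])]
```

>>> jog_arm([
  {"slide": [-5,-3,25],"turn": [0,0,0],"claw": 0},
  {"slide": [-10,-6,30],"turn": [0,0,0],"claw": 0},
  {"slide": [-18,-11,10],"turn": [5.3,-8.5,0],"claw": 0},
  {"slide": [-18,-11,0],"turn": [5.3,-8.5,0],"claw": 0},
  {"slide": [-18,-11,0],"turn": [5.3,-8.5,0],"claw": 0},
])

```text
t: 23.68
eef_pos: [508.6, 311.5, 298.2]
tcp_rot: [-2.627, -0.004, 2.117]
ft_force: [0.2, 0.6, -1.4]
opening: 0.148
grip_force: 30.0
```

>>> jog_arm([
  {"slide": [-18,-11,0],"turn": [5.3,-8.5,0],"claw": 0},
  {"slide": [-18,-11,0],"turn": [5.3,-8.5,0],"claw": 0},
  {"slide": [-18,-11,0],"turn": [5.3,-8.5,0],"claw": 0},
  {"slide": [0,0,0],"turn": [0,0,0],"claw": 0},
])

```text
t: 24.18
eef_pos: [452.1, 277.3, 298.4]
tcp_rot: [3.137, -0.009, 2.121]
ft_force: [0.0, -0.1, 0.1]
opening: 0.147
grip_force: 30.0
```

```bash
python3 - <<'E'
from h import *
st()
for c in ["wrist","scene","side"]:
    d=read_camera(c); print(c,oranges(d["frame"],20)); cv2.imwrite(f"pics/d_{c}.png",d["frame"])
    print([(r["xy"],round(r["conf"],2)) for r in look_for("chunk0_c",c)])
E
```

```text
t 24.18 pos [452.1 277.3 298.4] rot [ 3.137 -0.009  2.121] F [ 0.  -0.1  0.1] q [ 0.42  0.27  1.67  0.01  1.19 -0.13] op 0.147 gf 30.0
wrist [(np.int32(1062), [395, 147, 48, 33], [418.0, 163.0]), (np.int32(1004), [388, 183, 48, 29], [411.0, 197.0])]
[([448.3, 44.8], 0.19)]
scene [(np.int32(22), [374, 37, 12, 7], [379.0, 40.0]), (np.int32(68), [6, 148, 20, 14], [16.0, 154.0]), (np.int32(77), [0, 156, 12, 13], [4.0, 161.0]), (np.int32(73), [353, 270, 12, 10], [359.0, 274.0]), (np.int32(60), [369, 275, 13, 6], [375.0, 278.0])]
[([274.1, 283.0], 0.28)]
side [(np.int32(116), [214, 162, 14, 14], [221.0, 168.0]), (np.int32(48), [225, 166, 12, 9], [231.0, 170.0])]
[]
```

>>> jog_arm([
  {"slide": [0,-40,0],"turn": [0,0,-2.5],"claw": 0},
  {"slide": [0,-50,0],"turn": [0,0,-2.5],"claw": 0},
  {"slide": [0,-50,0],"turn": [0,0,-2.5],"claw": 0},
  {"slide": [0,-50,0],"turn": [0,0,-2.5],"claw": 0},
  {"slide": [0,-50,0],"turn": [0,0,-2.5],"claw": 0},
])

```text
t: 25.1
eef_pos: [456.4, 37.6, 294.1]
tcp_rot: [-3.139, -0.01, 1.902]
ft_force: [1.0, -0.1, -2.0]
opening: 0.144
grip_force: 30.0
```

>>> jog_arm([
  {"slide": [0,-50,0],"turn": [0,0,-2.5],"claw": 0},
  {"slide": [0,-50,0],"turn": [0,0,-2.5],"claw": 0},
  {"slide": [0,-50,0],"turn": [0,0,-2.5],"claw": 0},
  {"slide": [0,-50,0],"turn": [0,0,-2.5],"claw": 0},
  {"slide": [0,-50,0],"turn": [0,0,-2.5],"claw": 0},
])

```text
t: 25.72
eef_pos: [456.2, -212.9, 293.9]
tcp_rot: [-3.139, -0.011, 1.683]
ft_force: [0.3, -0.1, -1.0]
opening: 0.146
grip_force: 30.0
```

>>> jog_arm([
  {"slide": [-2,-50,0],"turn": [0,0,-2.5],"claw": 0},
  {"slide": [-2,-50,0],"turn": [0,0,-2.5],"claw": 0},
  {"slide": [-2,-50,0],"turn": [0,0,-2.5],"claw": 0},
  {"slide": [-2,-29,-40],"turn": [0,0,-2],"claw": 0},
  {"slide": [0,0,-50],"turn": [0,0,0],"claw": 0},
])

```text
t: 26.35
eef_pos: [448.1, -392.5, 202.7]
tcp_rot: [-3.14, -0.009, 1.517]
ft_force: [0.4, -0.7, -1.6]
opening: 0.145
grip_force: 30.0
```

```bash
python3 - <<'E'
from h import *
st()
for c in ["scene","side"]:
    d=read_camera(c); print(c,oranges(d["frame"],6)); cv2.imwrite(f"pics/e_{c}.png",d["frame"])
E
```

```text
t 26.35 pos [ 448.1 -392.5  202.7] rot [-3.14  -0.009  1.517] F [ 0.4 -0.7 -1.6] q [-0.83  0.46  1.64  0.01  1.04 -0.78] op 0.145 gf 30.0
scene [(np.int32(6), [389, 35, 3, 4], [390.0, 36.0]), (np.int32(9), [401, 49, 7, 4], [404.0, 51.0]), (np.int32(149), [0, 149, 22, 19], [10.0, 158.0]), (np.int32(73), [353, 270, 12, 10], [359.0, 274.0]), (np.int32(60), [369, 275, 13, 6], [375.0, 278.0])]
side []
```

>>> jog_arm([
  {"slide": [-3,0,-40],"turn": [0,0,0],"claw": 0},
  {"slide": [0,0,-40],"turn": [0,0,0],"claw": 0},
  {"slide": [0,0,-20],"turn": [0,0,0],"claw": 0},
  {"slide": [0,0,-8],"turn": [0,0,0],"claw": 0},
  {"slide": [0,0,-3],"turn": [0,0,0],"claw": 0},
])

```text
t: 27.08
eef_pos: [445.6, -390.3, 94.3]
tcp_rot: [-3.141, -0.009, 1.52]
ft_force: [-0.6, -0.3, -1.3]
opening: 0.143
grip_force: 30.0
```

>>> jog_arm([
  {"slide": [0,0,-1],"turn": [0,0,0],"claw": 0},
  {"slide": [0,0,-0.5],"turn": [0,0,0],"claw": 0},
])

```text
t: 27.32
eef_pos: [445.1, -390.1, 92.6]
tcp_rot: [-3.141, -0.009, 1.519]
ft_force: [0.3, 0.1, -1.4]
opening: 0.148
grip_force: 30.0
```

>>> jog_arm([
  {"slide": [0,0,-1],"turn": [0,0,0],"claw": 0},
  {"slide": [0,0,-1],"turn": [0,0,0],"claw": 0},
  {"slide": [0,0,0],"turn": [0,0,0],"claw": 0},
])

```text
t: 27.7
eef_pos: [444.9, -389.9, 90.6]
tcp_rot: [-3.14, -0.009, 1.519]
ft_force: [-2.5, 2.4, 5.7]
opening: 0.147
grip_force: 30.0
```

>>> jog_arm([
  {"slide": [0,0,0],"turn": [0,0,0],"claw": 50},
  {"slide": [0,0,0],"turn": [0,0,0],"claw": 50},
  {"slide": [0,0,0],"turn": [0,0,0],"claw": 50},
  {"slide": [0,0,20],"turn": [0,0,0],"claw": 50},
  {"slide": [0,0,50],"turn": [0,0,0],"claw": 50},
])

```text
t: 28.32
eef_pos: [444.2, -389.2, 158.8]
tcp_rot: [-3.137, -0.013, 1.519]
ft_force: [0.7, -0.5, 0.8]
opening: 0.498
grip_force: 0.0
```

>>> jog_arm([
  {"slide": [0,0,50],"turn": [0,0,0],"claw": 50},
  {"slide": [0,20,40],"turn": [0,0,0],"claw": 50},
  {"slide": [0,30,0],"turn": [0,0,0],"claw": 50},
  {"slide": [0,0,0],"turn": [0,0,0],"claw": 50},
])

```text
t: 28.82
eef_pos: [444.9, -338.5, 250.5]
tcp_rot: [-3.141, -0.009, 1.521]
ft_force: [0.1, 0.2, -0.2]
opening: 0.497
grip_force: 0.0
```

```bash
python3 - <<'E'
from h import *
st()
d=read_camera("wrist"); cv2.imwrite("pics/w11.png",d["frame"]);pickle.dump(d,open("w11.pkl","wb"))
print("oranges",oranges(d["frame"],10))
h=cv2.cvtColor(d["frame"],cv2.COLOR_BGR2HSV); m=cv2.inRange(h,(105,120,60),(125,255,255)); n,_,s,c=cv2.connectedComponentsWithStats(m)
print([(s[i].tolist(),c[i]) for i in range(1,n) if s[i,4]>200])
ys,xs=np.where(m[:, :420]>0); P=wunproj(d,np.c_[xs,ys],4.8); k=(abs(P-[490,-394])<90).all(1); P=P[k]; print(cv2.minAreaRect(P.astype(np.float32)),len(P),P.min(0),P.max(0))
E
```

```text
t 28.82 pos [ 444.9 -338.5  250.5] rot [-3.141 -0.009  1.521] F [ 0.1  0.2 -0.2] q [-0.77  0.36  1.67  0.01  1.11 -0.72] op 0.497 gf 0.0
oranges []
[([287, 186, 63, 71, 3568], array([316.82399103, 219.07006726])), ([448, 307, 25, 22, 385], array([459.71948052, 317.74285714])), ([426, 378, 23, 15, 219], array([437.11415525, 384.88127854])), ([416, 406, 46, 14, 428], array([441.26401869, 414.37383178]))]
((495.8656005859375, -396.7480163574219), (83.47815704345703, 97.29080200195312), 0.960042417049408) 3568 [ 453.69572675 -445.36343423] [ 536.79517755 -347.61386395]
```

>>> jog_arm([
  {"slide": [0,40,0],"turn": [0,0,8],"claw": 60},
  {"slide": [0,48,0],"turn": [0,0,8],"claw": 60},
  {"slide": [0,48,0],"turn": [0,0,8],"claw": 60},
  {"slide": [0,48,0],"turn": [0,0,8],"claw": 60},
  {"slide": [0,48,0],"turn": [0,0,8],"claw": 60},
])

```text
t: 29.5
eef_pos: [445.1, -107.2, 249.5]
tcp_rot: [-3.14, -0.01, 2.221]
ft_force: [0.6, -0.0, -0.7]
opening: 0.601
grip_force: 0.0
```

>>> jog_arm([
  {"slide": [0,48,0],"turn": [0,0,8],"claw": 60},
  {"slide": [0,48,0],"turn": [0,0,8],"claw": 60},
  {"slide": [0,48,0],"turn": [0,0,8],"claw": 60},
  {"slide": [0,48,0],"turn": [0,0,8],"claw": 60},
  {"slide": [0,48,0],"turn": [0,0,8],"claw": 60},
])

```text
t: 30.12
eef_pos: [445.4, 133.3, 249.5]
tcp_rot: [-3.14, -0.01, 2.919]
ft_force: [0.2, -0.2, -0.1]
opening: 0.602
grip_force: 0.0
```

>>> jog_arm([
  {"slide": [0,48,0],"turn": [0,0,3.5],"claw": 60},
  {"slide": [0,48,0],"turn": [0,0,0],"claw": 60},
  {"slide": [0,48,0],"turn": [0,0,0],"claw": 60},
  {"slide": [0,48,0],"turn": [0,0,0],"claw": 60},
  {"slide": [0,40,0],"turn": [0,0,0],"claw": 60},
])

```text
t: 30.75
eef_pos: [445.5, 365.7, 249.1]
tcp_rot: [-3.139, -0.01, 2.977]
ft_force: [-0.3, -1.1, -0.6]
opening: 0.6
grip_force: 0.0
```

```bash
python3 - <<'E'
from h import *
st()
C={c:read_camera(c) for c in ["scene","side"]}
sp=fitpan(C,110,79,585,361,[(110,76)]); print("sauce",sp)
print("skil",fitpan(C,65,82,578,-36))
d=read_camera("wrist"); pickle.dump(d,open("w12.pkl","wb"))
ims=[]
for c in C:
    print(c,oranges(C[c]["frame"],8)); p=np.int32(proj(C[c],[[585,361,110]])[0]); ims.append(cv2.resize(C[c]["frame"][p[1]-30:p[1]+35,p[0]-32:p[0]+33],(300,300),interpolation=cv2.INTER_CUBIC))
print("w",oranges(d["frame"],10)); cv2.imwrite("pics/m.png",np.vstack([np.hstack(ims),np.zeros((0,600,3),np.uint8)]))
w=cv2.resize(d["frame"][:375,:],(436,292)); top=np.hstack(ims); bot=np.zeros((292,600,3),np.uint8); bot[:,:436]=w; cv2.imwrite("pics/m.png",np.vstack([top,bot]))
E
```

```text
t 30.75 pos [445.5 365.7 249.1] rot [-3.139 -0.01   2.977] F [-0.3 -1.1 -0.6] q [ 0.57  0.39  1.63  0.01  1.13 -0.84] op 0.6 gf 0.0
sauce {'scene+side': (532.5, 584.0, 362.0), 'scene': (258.1, 586.0, 360.0), 'side': (279.9, 584.0, 364.0)}
skil {'scene+side': (170.0, 575.0, -61.0), 'scene': (97.1, 603.0, -11.0), 'side': (103.8, 555.0, -41.0)}
scene [(np.int32(8), [381, 32, 8, 4], [384.0, 33.0]), (np.int32(9), [374, 37, 7, 4], [376.0, 39.0]), (np.int32(9), [404, 41, 5, 5], [406.0, 43.0]), (np.int32(161), [0, 149, 24, 20], [10.0, 158.0]), (np.int32(73), [353, 270, 12, 10], [359.0, 274.0]), (np.int32(60), [369, 275, 13, 6], [375.0, 278.0])]
side [(np.int32(116), [214, 162, 14, 14], [221.0, 168.0]), (np.int32(48), [225, 166, 12, 9], [231.0, 170.0])]
w [(np.int32(15), [0, 260, 5, 6], [1.0, 263.0]), (np.int32(92), [308, 278, 22, 5], [318.0, 280.0]), (np.int32(761), [269, 311, 47, 27], [297.0, 322.0]), (np.int32(250), [317, 310, 27, 13], [329.0, 316.0])]
```

View pics/m.png

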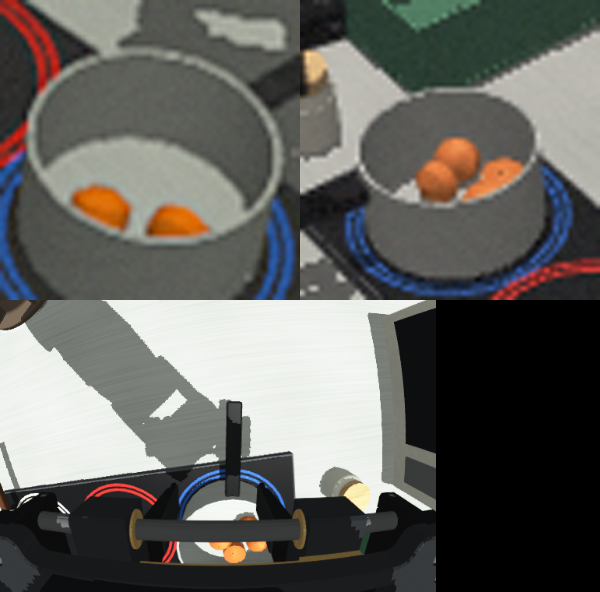

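```bash
python3 - <<'E'
from h import *
d=pickle.load(open("w12.pkl","rb"))
print(wunproj(d,[(300.5,133),(298,244)],98))
C={c:read_camera(c) for c in ["scene","side"]}; pickle.dump(C,open("C2.pkl","wb"))
print("skil",fitpan(C,65,82,578,-36,[(65,79)],w=60))
for c in C: print([(r["xy"],round(r["conf"],2),unproj(C[c],r["xy"],30)) for r in look_for("skillet_center",c)],proj(C[c],[[578,-34,30]]))
for c in C:
    im=C[c]["frame"];h=cv2.cvtColor(im,cv2.COLOR_BGR2HSV)
    # skillet floor: bright pinkish blob near
    p=np.int32(proj(C[c],[[578,-34,40]])[0]); m=cv2.inRange(im,(150,140,140),(255,255,255)); m[:p[1]-40]=0;m[p[1]+40:]=0;m[:,:p[0]-50]=0;m[:,p[0]+50:]=0
    n,_,s,ce=cv2.connectedComponentsWithStats(m); print(c,p,[(s[i].tolist(),ce[i].round(),unproj(C[c],ce[i],24).round()) for i in range(1,n) if s[i,4]>100])
E
```

```text
[[385.6506664  399.00052638]
 [499.18198399 379.49226678]]
skil {'scene+side': (524.6, 576.0, -84.0), 'scene': (252.5, 574.0, -88.0), 'side': (282.5, 576.0, -82.0)}
[([264.2, 195.5], 0.95, array([[ 549.51973391, -122.8474943 ]])), ([430.7, 315.7], 0.56, array([[564.10560174, 575.55686849]]))] [[276.2484441  212.03558924]]
[([288.2, 242.1], 0.81, array([[568.73439514, -74.50798431]]))] [[282.99761977 234.32429879]]
scene [276 209] [([226, 169, 38, 23, 368], array([240., 177.]), array([[ 541., -261.]])), ([265, 169, 30, 15, 181], array([279., 176.]), array([[ 431., -166.]])), ([284, 169, 42, 48, 1078], array([312., 189.]), array([[401., -31.]])), ([247, 192, 40, 22, 618], array([266., 203.]), array([[568., -95.]])), ([226, 194, 43, 55, 717], array([240., 229.]), array([[717., -67.]]))]
side [283 232] [([272, 192, 61, 80, 1446], array([309., 218.]), array([[709., -31.]])), ([233, 228, 28, 44, 681], array([242., 253.]), array([[414.,  -6.]])), ([274, 230, 41, 25, 716], array([292., 242.]), array([[582., -80.]])), ([315, 262, 18, 10, 113], array([326., 268.]), array([[ 597., -240.]]))]
```

>>> jog_arm([
  {"slide": [-3,23,-30],"turn": [0,0,0],"claw": 60},
  {"slide": [0,0,-50],"turn": [0,0,0],"claw": 60},
  {"slide": [0,0,-50],"turn": [0,0,0],"claw": 60},
  {"slide": [0,0,-30],"turn": [0,0,0],"claw": 60},
  {"slide": [0,0,-18],"turn": [0,0,0],"claw": 60},
])

```text
t: 31.72
eef_pos: [442.0, 385.9, 70.4]
tcp_rot: [-3.139, -0.011, 2.975]
ft_force: [0.2, 0.3, 0.3]
opening: 0.603
grip_force: 0.0
```

>>> jog_arm([
  {"slide": [0,0,0],"turn": [0,0,0],"claw": 0},
  {"slide": [0,0,0],"turn": [0,0,0],"claw": 0},
  {"slide": [0,0,0],"turn": [0,0,0],"claw": 0},
  {"slide": [0,0,0],"turn": [0,0,0],"claw": 0},
  {"slide": [0,0,0],"turn": [0,0,0],"claw": 0},
])

```text
t: 32.35
eef_pos: [442.1, 387.3, 72.5]
tcp_rot: [-3.141, -0.009, 2.976]
ft_force: [-0.3, -0.6, 5.1]
opening: 0.211
grip_force: 30.0
```

```bash
python3 - <<'E'
from h import *
st()
C={c:read_camera(c) for c in ["scene","side"]}
print("sauce",fitpan(C,110,79,585,361,[(110,76)]))
E
```

```text
t 32.35 pos [442.1 387.3  72.5] rot [-3.141 -0.009  2.976] F [-0.3 -0.6  5.1] q [ 0.6   0.62  1.78  0.01  0.75 -0.81] op 0.211 gf 30.0
sauce {'scene+side': (542.1, 584.0, 362.0), 'scene': (267.6, 586.0, 360.0), 'side': (279.5, 584.0, 364.0)}
```

>>> jog_arm([
  {"slide": [0,-10,0],"turn": [0,0,0],"claw": 0},
  {"slide": [0,-20,0],"turn": [0,0,0],"claw": 0},
  {"slide": [0,-20,0],"turn": [0,0,0],"claw": 0},
  {"slide": [0,-20,0],"turn": [0,0,0],"claw": 0},
  {"slide": [0,-20,0],"turn": [0,0,0],"claw": 0},
])

```text
t: 33.08
eef_pos: [442.6, 297.4, 72.5]
tcp_rot: [3.141, -0.008, 2.978]
ft_force: [0.8, 6.4, 3.8]
opening: 0.208
grip_force: 30.2
```

>>> jog_arm([
  {"slide": [0,-20,0],"turn": [0,0,0],"claw": 0},
  {"slide": [0,-20,0],"turn": [0,0,0],"claw": 0},
  {"slide": [0,-20,0],"turn": [0,0,0],"claw": 0},
  {"slide": [0,-20,0],"turn": [0,0,0],"claw": 0},
  {"slide": [0,-15,0],"turn": [0,0,0],"claw": 0},
])

```text
t: 33.7
eef_pos: [442.6, 202.2, 72.5]
tcp_rot: [-3.141, -0.008, 2.978]
ft_force: [-0.1, 7.7, 4.6]
opening: 0.21
grip_force: 30.3
```

>>> jog_arm([
  {"slide": [0,-8,0],"turn": [0,0,0],"claw": 0},
  {"slide": [0,-5,0],"turn": [0,0,0],"claw": 0},
  {"slide": [0,0,0],"turn": [0,0,0],"claw": 0},
])

```text
t: 34.08
eef_pos: [442.7, 189.3, 72.4]
tcp_rot: [-3.141, -0.008, 2.977]
ft_force: [0.3, 1.9, 4.9]
opening: 0.205
grip_force: 30.0
```

```bash
python3 - <<'E'
from h import *
st()
C={c:read_camera(c) for c in ["scene","side"]}
print("sauce",fitpan(C,110,79,585,161,[(110,76)]))
print("skil",fitpan(C,65,82,578,-60,[(65,79)],w=60))
for c in C: print(c,oranges(C[c]["frame"],20))
# red ring centre check
for c in C:
    im=C[c]["frame"];h=cv2.cvtColor(im,cv2.COLOR_BGR2HSV); m=cv2.inRange(h,(0,120,80),(4,255,255))|cv2.inRange(h,(174,120,80),(180,255,255))
    ys,xs=np.where(m>0); P=unproj(c and C[c],np.c_[xs,ys],20); r=np.linalg.norm(P-[584,164],axis=1); k=(r<120)&(r>75); P=P[k]
    A=np.c_[2*P,np.ones(len(P))]; s=np.linalg.lstsq(A,(P**2).sum(1),rcond=None)[0]; print("red",c,s[:2].round(1),np.sqrt(s[2]+s[:2]@s[:2]).round(1),len(P))
E
```

```text
t 34.08 pos [442.7 189.3  72.4] rot [-3.141 -0.008  2.977] F [0.3 1.9 4.9] q [ 0.27  0.51  2.04  0.    0.6  -1.15] op 0.205 gf 30.0
sauce {'scene+side': (530.1, 584.0, 166.0), 'scene': (266.2, 586.0, 164.0), 'side': (274.5, 580.0, 170.0)}
skil {'scene+side': (528.9, 576.0, -84.0), 'scene': (254.3, 574.0, -88.0), 'side': (284.7, 576.0, -82.0)}
scene [(np.int32(20), [419, 48, 7, 7], [422.0, 51.0]), (np.int32(23), [417, 54, 8, 7], [421.0, 57.0]), (np.int32(149), [0, 150, 24, 18], [9.0, 158.0]), (np.int32(54), [306, 237, 11, 7], [311.0, 240.0]), (np.int32(32), [320, 240, 10, 4], [324.0, 242.0])]
side [(np.int32(131), [242, 187, 14, 15], [249.0, 194.0]), (np.int32(95), [253, 191, 14, 12], [260.0, 196.0])]
red scene [582.2 162.3] 94.6 495
red side [582.9 166.5] 93.8 251
```

>>> jog_arm([
  {"slide": [0,0,0],"turn": [0,0,0],"claw": 60},
  {"slide": [0,0,0],"turn": [0,0,0],"claw": 60},
  {"slide": [0,0,0],"turn": [0,0,0],"claw": 60},
  {"slide": [0,0,40],"turn": [0,0,0],"claw": 60},
  {"slide": [0,0,50],"turn": [0,0,0],"claw": 60},
])

```text
t: 34.8
eef_pos: [441.3, 188.9, 162.2]
tcp_rot: [-3.139, -0.012, 2.976]
ft_force: [0.3, -0.4, 0.9]
opening: 0.595
grip_force: 0.0
```

>>> jog_arm([
  {"slide": [0,-40,50],"turn": [0,0,3],"claw": 60},
  {"slide": [0,-50,0],"turn": [0,0,3],"claw": 60},
  {"slide": [0,-50,0],"turn": [0,0,3],"claw": 60},
  {"slide": [0,-50,0],"turn": [0,0,0],"claw": 60},
  {"slide": [0,-50,0],"turn": [0,0,0],"claw": 60},
])

```text
t: 35.42
eef_pos: [441.6, -51.5, 210.7]
tcp_rot: [-3.14, -0.01, 3.134]
ft_force: [1.5, -0.6, -0.3]
opening: 0.595
grip_force: 0.0
```

>>> jog_arm([
  {"slide": [0,-25,0],"turn": [0,0,0],"claw": 60},
  {"slide": [0,0,0],"turn": [0,0,0],"claw": 60},
])

```text
t: 35.67
eef_pos: [441.7, -76.1, 210.5]
tcp_rot: [-3.14, -0.01, 3.131]
ft_force: [-0.8, -0.3, -0.4]
opening: 0.6
grip_force: 0.0
```

```bash
python3 - <<'E'
from h import *
st()
d=read_camera("wrist"); im=d["frame"]; h=cv2.cvtColor(im,cv2.COLOR_BGR2HSV); cv2.imwrite("pics/w13.png",im)
m=cv2.inRange(h,(3,60,30),(18,255,190)); n,l,s,c=cv2.connectedComponentsWithStats(m)
for i in np.argsort(-s[1:,4])[:4]+1:
    ys,xs=np.where(l==i); P=wunproj(d,np.c_[xs,ys],70); vx,vy,x,y=cv2.fitLine(P.astype(np.float32),cv2.DIST_L2,0,.01,.01).ravel(); print(s[i],c[i],"dir",vx,vy,"pt",x,y,P.min(0),P.max(0), "y@440",y+(440-x)*vy/vx)
C={c:read_camera(c) for c in ["scene","side"]}
print("skil",fitpan(C,65,82,578,-60,[(65,79)],w=60)); print("sauce",fitpan(C,110,79,585,161,[(110,76)]))
E
```

```text
t 35.67 pos [441.7 -76.1 210.5] rot [-3.14  -0.01   3.131] F [-0.8 -0.3 -0.4] q [-0.32  0.25  1.97 -0.01  0.93 -1.87] op 0.6 gf 0.0
[ 237  116   37  138 2775] [255.5427027  184.33873874] dir 0.9946887 0.102928884 pt 428.115 -97.706955 [ 361.17964942 -114.20915123] [499.07671929 -81.48021562] y@440 -96.47711
[465 298  11  24  87] [469.36781609 307.40229885] dir 0.965196 0.2615276 pt 584.9812 167.32214 [571.07498865 158.94785471] [606.82380035 174.11325382] y@440 128.03833
[463 324   4   4   7] [464.57142857 325.57142857] dir 0.66801625 0.74414665 pt 613.32477 167.67224 [610.22518148 164.20590522] [615.88135053 170.34487838] y@440 -25.405472
[215 337   4   1   4] [216.5 337. ] dir 0.054940876 -0.9984896 pt 608.8175 -150.77098 [ 608.71792342 -152.60878324] [ 608.91841425 -148.9349732 ] y@440 2917.3005
skil {'scene+side': (539.4, 574.0, -86.0), 'scene': (267.9, 574.0, -88.0), 'side': (286.6, 576.0, -82.0)}
sauce {'scene+side': (442.8, 588.0, 164.0), 'scene': (276.2, 586.0, 164.0), 'side': (176.8, 580.0, 142.0)}
```

>>> jog_arm([
  {"slide": [-2,-20,-20],"turn": [0,0,6.5],"claw": 60},
  {"slide": [0,0,-50],"turn": [0,0,0],"claw": 60},
  {"slide": [0,0,-50],"turn": [0,0,0],"claw": 60},
  {"slide": [0,0,-30],"turn": [0,0,0],"claw": 60},
  {"slide": [0,0,-16],"turn": [0,0,0],"claw": 60},
])

```text
t: 36.45
eef_pos: [439.5, -93.5, 43.2]
tcp_rot: [-3.141, -0.012, -3.034]
ft_force: [0.9, -0.4, 0.8]
opening: 0.603
grip_force: 0.0
```

>>> jog_arm([
  {"slide": [0,0,0],"turn": [0,0,0],"claw": 0},
  {"slide": [0,0,0],"turn": [0,0,0],"claw": 0},
  {"slide": [0,0,0],"turn": [0,0,0],"claw": 0},
  {"slide": [0,0,0],"turn": [0,0,0],"claw": 0},
  {"slide": [0,0,0],"turn": [0,0,0],"claw": 0},
])

```text
t: 37.08
eef_pos: [440.2, -95.2, 45.2]
tcp_rot: [-3.139, -0.009, -3.037]
ft_force: [-0.5, -3.1, 5.5]
opening: 0.209
grip_force: 29.9
```

>>> jog_arm([
  {"slide": [0,9,0],"turn": [0,0,0],"claw": 0},
  {"slide": [1,15,0],"turn": [0,0,0],"claw": 0},
  {"slide": [1,15,0],"turn": [0,0,0],"claw": 0},
  {"slide": [0,9,0],"turn": [0,0,0],"claw": 0},
  {"slide": [0,0,0],"turn": [0,0,0],"claw": 0},
])

```text
t: 37.7
eef_pos: [442.5, -46.8, 45.1]
tcp_rot: [-3.139, -0.008, -3.036]
ft_force: [2.3, -0.8, 4.9]
opening: 0.207
grip_force: 29.8
```

```bash
python3 - <<'E'
from h import *
st()
C={c:read_camera(c) for c in ["scene","side"]}
print("skil",fitpan(C,65,82,578,-50,[(65,79)],w=50)); print("sauce",fitpan(C,110,79,585,161,[(110,76)]))
E
```

```text
t 37.7 pos [442.5 -46.8  45.1] rot [-3.139 -0.008 -3.036] F [ 2.3 -0.8  4.9] q [-0.25  0.53  2.15 -0.01  0.47 -1.92] op 0.207 gf 29.8
skil {'scene+side': (482.6, 578.0, -36.0), 'scene': (274.5, 578.0, -38.0), 'side': (234.6, 560.0, -84.0)}
sauce {'scene+side': (406.5, 586.0, 164.0), 'scene': (274.2, 586.0, 164.0), 'side': (134.0, 584.0, 164.0)}
```

Skillet is on the white ring. Release, retreat, and verify.

>>> jog_arm([
  {"slide": [0,0,0],"turn": [0,0,0],"claw": 60},
  {"slide": [0,0,0],"turn": [0,0,0],"claw": 60},
  {"slide": [0,0,0],"turn": [0,0,0],"claw": 60},
  {"slide": [0,0,40],"turn": [0,0,0],"claw": 60},
  {"slide": [0,0,50],"turn": [0,0,0],"claw": 60},
])

```text
t: 38.42
eef_pos: [441.2, -46.8, 135.0]
tcp_rot: [-3.141, -0.013, -3.036]
ft_force: [1.2, 0.5, 0.9]
opening: 0.595
grip_force: 0.0
```

>>> jog_arm([
  {"slide": [-10,0,60],"turn": [0,0,0],"claw": 60},
  {"slide": [0,-50,40],"turn": [0,0,0],"claw": 60},
  {"slide": [0,-50,0],"turn": [0,0,0],"claw": 60},
  {"slide": [0,-50,0],"turn": [0,0,0],"claw": 60},
  {"slide": [0,0,0],"turn": [0,0,0],"claw": 60},
])

```text
t: 39.05
eef_pos: [431.5, -198.2, 233.4]
tcp_rot: [-3.14, -0.01, -3.04]
ft_force: [0.2, 0.6, 0.1]
opening: 0.599
grip_force: 0.0
```

```bash
python3 - <<'E'
from h import *
st()
C={c:read_camera(c) for c in ["scene","side"]}; C0=pickle.load(open("C.pkl","rb"))
print("skil",fitpan(C,65,82,578,-50,[(65,79)],w=50)); print("sauce",fitpan(C,110,79,585,161,[(110,76)],w=40))
for c in C:
    print(c,oranges(C[c]["frame"],15))
    print({q:[(r["xy"],round(r["conf"],2)) for r in look_for(q,c)][:1] for q in ["scoop_center","mat","spray","salt_jar","bowl","mug","oil_can","sauce"]})
E
```

```text
t 39.05 pos [ 431.5 -198.2  233.4] rot [-3.14 -0.01 -3.04] F [0.2 0.6 0.1] q [-0.57  0.26  1.88 -0.01  1.01 -2.23] op 0.599 gf 0.0
skil {'scene+side': (449.9, 578.0, -40.0), 'scene': (262.0, 578.0, -38.0), 'side': (249.2, 570.0, -78.0)}
sauce {'scene+side': (394.9, 585.0, 165.0), 'scene': (272.3, 587.0, 163.0), 'side': (140.1, 577.0, 169.0)}
scene [(np.int32(36), [368, 27, 10, 14], [373.0, 34.0]), (np.int32(16), [17, 148, 7, 6], [19.0, 151.0]), (np.int32(132), [0, 151, 26, 18], [10.0, 159.0]), (np.int32(54), [306, 237, 11, 7], [311.0, 240.0]), (np.int32(29), [320, 240, 10, 4], [325.0, 242.0])]
{'scoop_center': [([228.3, 154.2], 0.75)], 'mat': [([277.5, 204.0], 0.64)], 'spray': [([275.7, 283.0], 0.92)], 'salt_jar': [([429.7, 313.9], 0.73)], 'bowl': [([206.4, 226.5], 0.87)], 'mug': [([192.6, 198.7], 0.95)], 'oil_can': [([320.2, 233.2], 0.64)], 'sauce': [([191.0, 145.6], 0.88)]}
side [(np.int32(65), [243, 192, 10, 10], [247.0, 197.0]), (np.int32(26), [253, 197, 8, 6], [256.0, 199.0])]
{'scoop_center': [([331.6, 315.3], 0.9)], 'mat': [([325.4, 333.7], 0.78)], 'spray': [], 'salt_jar': [], 'bowl': [([338.1, 221.1], 0.75)], 'mug': [([362.3, 244.6], 0.8)], 'oil_can': [([313.4, 189.4], 0.8)], 'sauce': [([384.5, 329.9], 0.73)]}
```

```bash
python3 -c "
from cell import *
print(job_done())"
```

```text
the job is handed in; nothing more can be done
None
```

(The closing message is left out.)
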